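# Put the washed gas hob back together

## Task

The gas hob's burner parts have been washed and stand stacked on the drying stone. Take the stack apart and give each of the two burners its own parts again by size: the aluminium crown fully down in its cup and the black cap lying flat on the crown; and push the loose knob fully down onto the bare spindle, pointing the same way as the knob that is still on.

Things in the scene. Friction and masses are not known exactly. Their poses are not given: they have to be found in the camera images.
- small_crown: Loose small burner crown, bare aluminium, round, flame slots. Origin: centre of underside, z up; round. From origin up: spigot tapering from 19 to 27 mm across, 9 mm high; then body 40 mm across, z = 9 to 23 mm (grip here), with a recess 28 mm across, 6 mm deep in its top. At the start: top of the stack.
- small_cap: Loose small burner cap, flat black disc. Origin: centre of underside, z up; round. From origin up: boss tapering from 17 to 23 mm across, 4 mm high; then disc 50 mm across, z = 4 to 12 mm (grip its edge). On the small crown (boss in the recess) its origin is 19 mm above the crown's. At the start: under the small crown, its boss in the large crown's recess.
- large_crown: Loose large burner crown, bare aluminium, round, flame slots. Origin: centre of underside, z up; round. From origin up: spigot tapering from 38 to 46 mm across, 9 mm high; then body 58 mm across, z = 9 to 23 mm (grip here), with a recess 42 mm across, 6 mm deep in its top. At the start: stands on the large cap.
- large_cap: Loose large burner cap, flat black disc. Origin: centre of underside, z up; round. From origin up: boss tapering from 30 to 36 mm across, 4 mm high; then disc 68 mm across, z = 4 to 12 mm (grip its edge). On the large crown (boss in the recess) its origin is 19 mm above the crown's. At the start: bottom of the stack, on a flat grey stone (9 mm thick, rimless).
- knob: Loose black knob, upright on the grey stone by the stack: skirt 40 mm across, 10 mm high; on it a bar along x, 38 mm long, 18 mm wide, z = 10 to 28 mm: grip across it, above the skirt. Origin: centre of underside, z up, +x to the bar's end with the white line. Below, a D-shaped bore 20 mm deep, 13.1 mm across, its flat on the +x side, 2 mm off the axis.
- small_cup: Small burner's cup, dark steel, fixed on the hob: open, round, 31 mm across inside, 42 outside, 12 mm high, 10 deep. Origin: centre of its foot on the hob's top, z up. The small crown's spigot drops in with 2 mm of play all round and its body rests on the rim: crown origin 3 mm above this one. Left or right of the hob varies.
- large_cup: Large burner's cup, dark steel, fixed on the hob: open, round, 50 mm across inside, 61 outside, 12 mm high, 10 deep. Origin: centre of its foot on the hob's top, z up. The large crown's spigot drops in with 2 mm of play all round and its body rests on the rim: crown origin 3 mm above this one. Left or right of the hob varies.
- spindle: Bare upright steel spindle, 12 mm thick, flat 1.5 mm off its axis, fixed at the front of the steel hob (top 58 mm over the worktop); a knob is fitted 110 mm beside. Origin: on the axis at the hob's top, z up, +x where the flat faces. Tip at z = 18 mm, tapered 3 mm; foot bezel 2 mm high. Knob with the same yaw (within 0.1 rad), 0.55 mm play, slides down onto the bezel, its origin 2 mm above this.
Not all that is in view belongs to the job. What is shaped like the small_crown but brown or purple is not meant.

How it is judged:
By the outcome, as a careful person would: the job done as asked, in the order asked, and still so for the second after the job is handed in, with the robot touching nothing.
It also fails if it takes over 141 s, if anything falls off the work surface, if the arm or the gripper's body presses on something with over 40 N, if the wrist force passes 120 N, or if a joint passes its speed limit or range.

## Robot

A 7-joint arm with a two-finger parallel gripper is mounted at the origin on a cart in front of the work surface, level with it; the furniture and walls round the work are solid. World frame = base frame: x ahead of the robot, y to its left, z up, the work surface at z = 0. Lengths are in m, angles in rad, forces in N, time in s.
With the tool pointing down it reaches from about 0.4 to 0.85 m from the base axis. Payload 4.4 kg.
Tool frame: the origin (TCP) lies midway between the tips of the shut fingers; the grasp point (between the pads) lies 19 mm behind it; y points along the fingers, x is the direction in which the jaws open and shut, and the axes are right-handed (so a half turn about y gives the same grasp; the last joint's range is limited). The gripper opens to 94 mm and grips with 3 to 60 N. Pads are 16 mm wide; open, the fingers measure 119 mm over their backs; the gripper's body (75 mm by 177 mm) begins 78 mm behind the grasp point.
Start: joints at [-1.274, 0.628, 0.038, 1.517, -0.027, 0.996, -0.02], TCP at [0.231, 0.608, 0.181] pointing down, gripper open.
Joint ranges: [-3.06, 3.06], [-0.37, 2.12], [-1.25, 1.32], [0.18, 2.47], [-1.1, 4.24], [0.23, 1.98], [-2.94, 2.94]. Speed limits (rad/s): [2.57, 2.57, 3.14, 3.14, 3.14, 3.14, 3.14].

## Interface

Orientations are given as a unit quaternion [x, y, z, w].
In Python, from rig import manip, get_image, camera_model gives the robot as it stands.
- The arm moves only by the tool step_arm, never from a script. Its arguments are lists of equal length, an entry for each row: "xyz": the shift along the world's x, y, z in mm, a list of three; "roll": the turn about the world's z in degrees; "fingers": the opening, from 0 (shut) to 1 (fully open). A call has 1 to 8 rows; each row is the pose to reach, as a shift and turn from the pose measured when the call began; what a row does not reach only later rows make up. A row lasts 1/8 s, in which the tool goes at most 62.5 mm and 10.7 degrees, less where a joint would pass 70% of its speed; a pose out of reach is approached as far as the arm can. A call with a gripper value outside its range is refused whole. The fingers move at their own pace and stop on an object; "newtons" is the grip in N (left out, the last holds). Time passes only in rows, so rows that repeat a pose let the fingers close. It gives the time, the measured TCP pose, the force and the opening at its end, in the units of the state.
- manip.get_obs(): the state, without advancing time (a new reading comes with each control period).
- get_image(name): name is "scene" or "top" or "wrist"; returns the picture (400x640x3 uint8, red, green, blue); there is no depth.
- camera_model(name): a dict with "intrinsics" (3x3 intrinsics, pixels), "D" ([k1, k2, p1, p2, k3] as OpenCV has them; the pictures are not rectified), "R" (3x3) and "t" (3): a world point X has camera coordinates R X + t. Camera axes: x right, y down, z forward; pixel columns grow to the right and rows downward; lengths in m; the calibration is good to about 2 mm. A picture is of the moment at which its call begins: read the wrist's pose just before it. camera_model takes no time and is no camera call; for the wrist camera it gives the pose at the moment of the call.
- manip.sign_off(): hands the job in, once; it reports no verdict.
The state is a dict: "t": time; "joints": joint angles; "qd": joint speeds; "tau": joint torques, N m; "ee_pos": TCP position; "orientation": TCP orientation; "force": force on the tool from outside, world axes, zero at the start; "moment": the same for the moment, N m; "grip_width": opening from 0.0 (shut) to 1.0 (fully open).
Only numpy, scipy, OpenCV 4.12 (cv2) and the standard library are available. Lean on these libraries where they do the work, as an engineer would, in place of code of your own. Each camera call takes 0.05 s, during which the arm holds its last target.

## Working session

There is one attempt and no reset: what is moved stays moved. The work goes in short steps, Python scripts to look and compute and a tool call to move; the robot and the scene stay as the last step left them, time stands still between calls to the robot, and variables do not carry over. Pictures are saved under pics/ and viewed, and the job is handed in when it is done.

Besides the shell and the picture viewer there is one more tool, called after "Request:" by a JSON object that holds its "method" and its "body", one argument or row to a line. step_arm: Moves the arm, as the interface text tells. Its arguments: {"type":"object","properties":{"xyz":{"type":"array"},"roll":{"type":"array"},"fingers":{"type":"array"},"newtons":{"type":"number"}},"required":["xyz","roll","fingers"]}

```bash
ls; mkdir -p pics; python3 - <<'E'
from rig import manip,get_image,camera_model
import cv2
o=manip.get_obs();print({k:(v if not hasattr(v,'round') else v) for k,v in o.items()})
for n in ("scene","top","wrist"):
    im=get_image(n);cv2.imwrite(f"pics/{n}0.png",cv2.cvtColor(im,cv2.COLOR_RGB2BGR))
    c=camera_model(n);print(n,c)
E
```

```text
pics
{'t': 0.0, 'joints': array([-1.27381677,  0.62932197,  0.03844406,  1.51833112, -0.026967  ,
        0.99633652, -0.02000672]), 'qd': array([ 1.30652126e-03, -7.59175388e-04,  7.00641743e-05, -1.20517000e-03,
        7.50675448e-04,  7.72630935e-04, -1.34951630e-05]), 'tau': array([-1.08901964e-03, -5.49752820e+01,  1.14360597e+00, -1.86633986e+01,
       -5.21601329e-02,  2.37422017e-02,  1.73013832e-04]), 'ee_pos': array([0.23040107, 0.60703599, 0.17998169]), 'orientation': array([ 0.58238526,  0.40106532, -0.40213756, -0.58160072]), 'force': array([ 0.21813195, -0.24160298, -1.30278274]), 'moment': array([0.02372452, 0.00629164, 0.02116403]), 'grip_width': 1.0000312425289395}
scene {'intrinsics': array([[510.66350637,   0.        , 316.66231921],
       [  0.        , 510.66350637, 195.30591966],
       [  0.        ,   0.        ,   1.        ]]), 'D': array([-0.033719,  0.      ,  0.      ,  0.      ,  0.      ]), 'R': array([[-0.90761072, -0.41969145, -0.01009279],
       [-0.3207444 ,  0.70874149, -0.62833791],
       [ 0.27086123, -0.56704902, -0.77787506]]), 't': array(
[... 254 characters left out ...]
        ,  0.        ,  0.        ]), 'R': array([[-0.00274497, -0.99999399, -0.00211674],
       [-0.99950341,  0.00281006, -0.03138518],
       [ 0.03139094,  0.00202954, -0.99950512]]), 't': array([-0.00877507,  0.44376975,  1.0563929 ])}
wrist {'intrinsics': array([[332.58603159,   0.        , 319.57112471],
       [  0.        , 332.58603159, 204.06612011],
       [  0.        ,   0.        ,   1.        ]]), 'D': array([-0.03637341,  0.        ,  0.        ,  0.        ,  0.        ]), 'R': array([[ 0.35473031,  0.93496734, -0.00157832],
       [ 0.90497661, -0.34292659,  0.25183067],
       [ 0.2349122 , -0.09076032, -0.96777002]]), 't': array([-0.64973334, -0.0266046 ,  0.39198234])}
```

View pics/scene0.png

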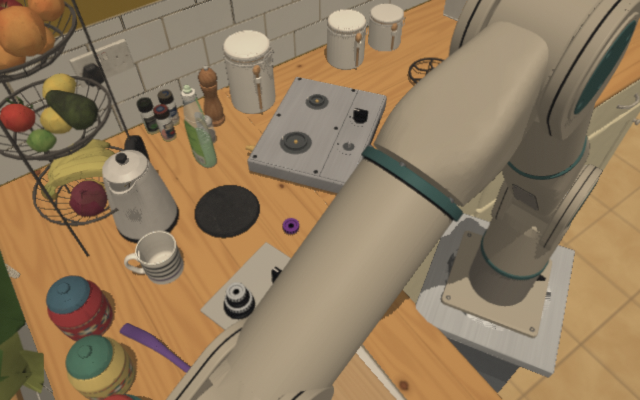

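View pics/top0.png

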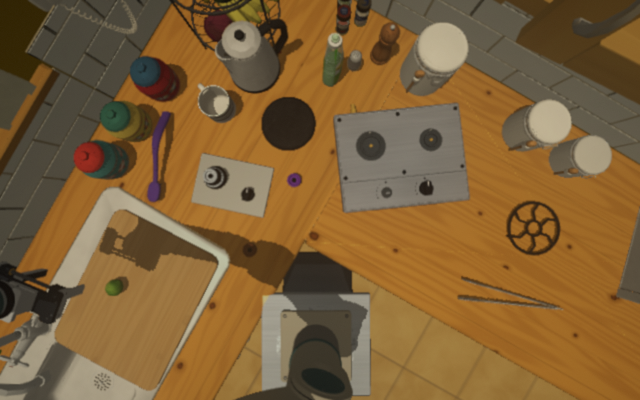

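View pics/wrist0.png

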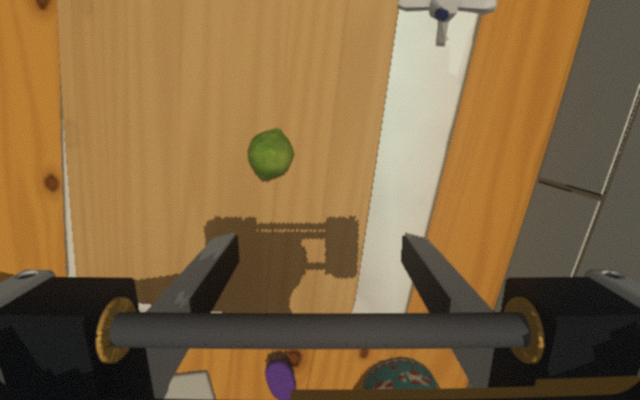

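The top view shows the stack at about (215,177), the loose knob at (248,193) and the stone around them. The hob has the large cup at (371,146), the small cup at (430,139), the spindle at (388,191) and the fitted knob at (426,188). The purple (294,180) and brown (250,250) rings are decoys.

```bash
cat > h.py <<'E'
import numpy as np,cv2,json
from rig import manip,get_image,camera_model
from scipy.spatial.transform import Rotation as Ro
def shot(n,name):
    m=camera_model(n); o=manip.get_obs(); im=cv2.cvtColor(get_image(n),cv2.COLOR_RGB2BGR)
    cv2.imwrite(f"pics/{name}.png",im)
    json.dump({k:np.asarray(v).tolist() for k,v in m.items()},open(f"pics/{name}.json","w"))
    return im,m
def load(name):
    return cv2.imread(f"pics/{name}.png"),{k:np.array(v) for k,v in json.load(open(f"pics/{name}.json")).items()}
def ray(m,uv):
    p=cv2.undistortPoints(np.array([[uv]],float),m["intrinsics"],m["D"])[0,0]
    R=np.array(m["R"]);t=np.array(m["t"])
    d=R.T@np.array([p[0],p[1],1]);return -R.T@t,d/np.linalg.norm(d)
def onz(m,uv,z):
    c,d=ray(m,uv);return c+d*(z-c[2])/d[2]
def tri(ms,uvs):
    A=np.zeros((3,3));b=np.zeros(3);L=[]
    for m,uv in zip(ms,uvs):
        c,d=ray(m,uv);P=np.eye(3)-np.outer(d,d);A+=P;b+=P@c;L.append((c,P))
    X=np.linalg.solve(A,b);return X,[np.linalg.norm(P@(X-c))*1000 for c,P in L]
def proj(m,X):
    r=cv2.Rodrigues(np.array(m["R"]))[0]
    return cv2.projectPoints(np.atleast_2d(np.array(X,float)),r,np.array(m["t"]),np.array(m["intrinsics"]),np.array(m["D"]))[0][:,0]
def crop(im,x0,y0,x1,y1,s,out):
    cv2.imwrite(f"pics/{out}.png",cv2.resize(im[y0:y1,x0:x1],None,fx=s,fy=s,interpolation=cv2.INTER_CUBIC))
E
python3 - <<'E'
from h import *
m=camera_model("top");m2=camera_model("scene")
im=cv2.imread("pics/top0.png")
crop(im,180,90,480,270,2.6,"top0c")
for n,uv,z in (("stack",(215,177),.08),("knob",(248,193),.037),("lcup",(371,146),.07),("scup",(430,139),.07),("spin",(388,191),.076),("fk",(426,188),.088),("purple",(294,180),.02),("brown",(250,250),.02),("trivet",(289,124),.01)):
    print(n,onz(m,uv,z).round(3))
for n,uv in (("lcup",((371,146),(296,142))),("scup",((430,139),(318,101)))): print(n,tri([m,m2],uv))
o=manip.get_obs();print(Ro.from_quat(o["orientation"]).as_matrix().round(3))
w=camera_model("wrist");print("wcam", (-w["R"].T@w["t"]).round(3), w["R"].T.round(3))
E
```

```text
stack [0.487 0.275 0.08 ]
knob [0.444 0.192 0.037]
lcup [ 0.572 -0.155  0.07 ]
scup [ 0.592 -0.32   0.07 ]
spin [ 0.447 -0.2    0.076]
fk [ 0.454 -0.302  0.088]
purple [0.482 0.062 0.02 ]
brown [0.279 0.189 0.02 ]
trivet [0.648 0.077 0.01 ]
lcup (array([ 0.57403663, -0.15691797,  0.05910203]), [np.float64(0.08101150702781222), np.float64(0.08101150702778961)])
scup (array([ 0.59050222, -0.32356428,  0.06227269]), [np.float64(2.7428209550899307), np.float64(2.742820955089951)])
[[ 0.355 -0.001 -0.935]
 [ 0.935 -0.001  0.355]
 [-0.001 -1.     0.   ]]
wcam [0.162 0.634 0.385] [[ 0.355  0.905  0.235]
 [ 0.935 -0.343 -0.091]
 [-0.002  0.252 -0.968]]
```

View pics/top0c.png

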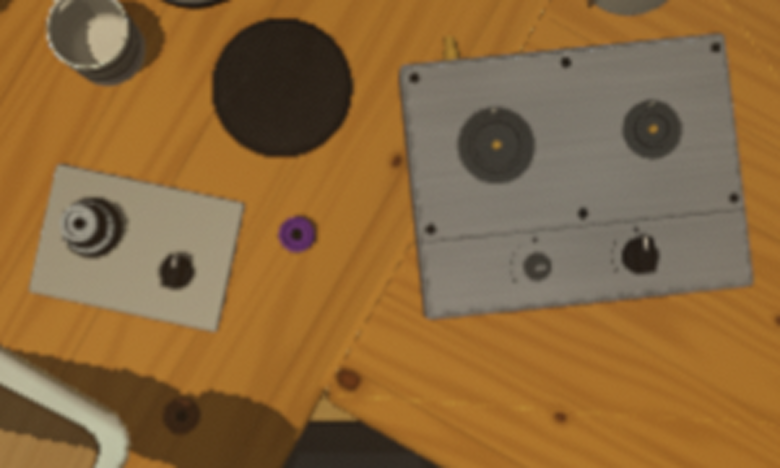

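Request:
{"method": "step_arm", "body": {
  "xyz": [
    [60,-80,40],
    [297,-402,40],
    [297,-402,40],
    [297,-402,40],
    [297,-402,40],
    [297,-402,40],
    [297,-402,40],
    [297,-402,40]
  ],
  "roll": [0,-39,-39,-39,-39,-39,-39,-39],
  "fingers": [1,1,1,1,1,1,1,1]
}}

```text
t: 1.15
ee_pos: [0.5255, 0.2074, 0.22]
orientation: [0.683, 0.184, -0.185, -0.683]
force: [1.2, 1.1, -0.4]
grip_width: 0.999
```

Request:
{"method": "step_arm", "body": {
  "xyz": [
    [0,0,0],
    [0,0,0],
    [0,0,0]
  ],
  "roll": [0,0,0],
  "fingers": [1,1,1]
}}

```text
t: 1.52
ee_pos: [0.5243, 0.2094, 0.2197]
orientation: [-0.682, -0.185, 0.186, 0.683]
force: [0.0, 0.5, -0.3]
grip_width: 1.002
```

```bash
python3 - <<'E'
from h import *
im,m=shot("wrist","w1"); o=manip.get_obs(); print(o["t"],o["ee_pos"],Ro.from_quat(o["orientation"]).as_matrix().round(3)[:,0],o["joints"].round(2))
shot("scene","s1");shot("top","t1")
E
```

```text
1.575 [0.52438605 0.20935381 0.21983366] [ 0.862  0.506 -0.002] [-0.6   0.47  0.26  1.71 -0.14  0.97  0.24]
```

View pics/w1.png

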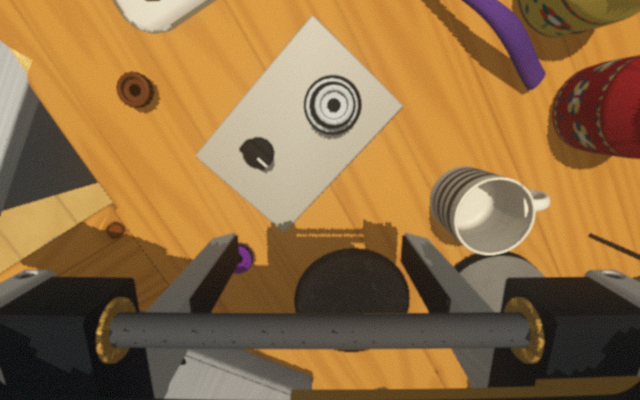

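View pics/s1.png

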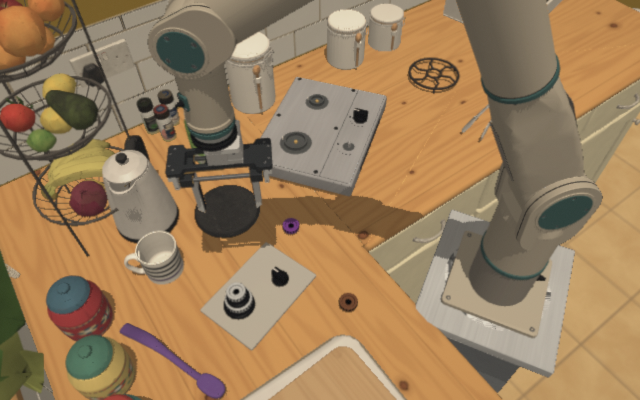

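Wrist view 1 shows the stack centred near (332,104), with the aluminium small crown (grey) on top. The knob is at about (258,155) with its white line at its lower right. The decoys are brown (135,90) and purple (240,260). Now a second view.

Request:
{"method": "step_arm", "body": {
  "xyz": [
    [-45,55,-30],
    [-45,55,-30],
    [-45,55,-30],
    [-45,55,-30]
  ],
  "roll": [0,0,0,0],
  "fingers": [1,1,1,1]
}}

```text
t: 2.17
ee_pos: [0.4811, 0.2629, 0.1906]
orientation: [0.683, 0.185, -0.185, -0.682]
force: [0.5, -0.4, 0.5]
grip_width: 0.999
```

```bash
python3 - <<'E'
from h import *
im,m=shot("wrist","w2"); o=manip.get_obs(); print(o["t"],o["ee_pos"],o["qd"].round(3))
a,_=load("w1")
A=cv2.resize(a[60:220,220:420],None,fx=3.5,fy=3.5,interpolation=cv2.INTER_CUBIC)
cv2.imwrite("pics/w1c.png",A)
E
```

```text
2.225 [0.4812063  0.26267462 0.19059844] [ 0.006 -0.001 -0.002  0.    -0.003 -0.001 -0.001]
```

View pics/w1c.png

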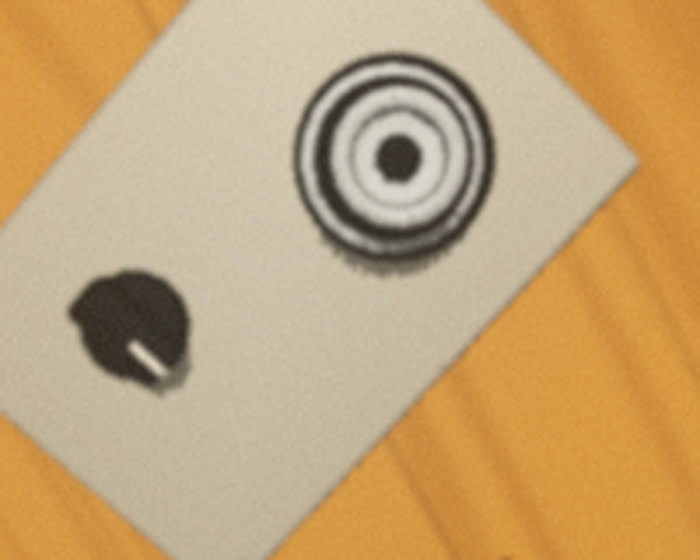

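View pics/w2.png

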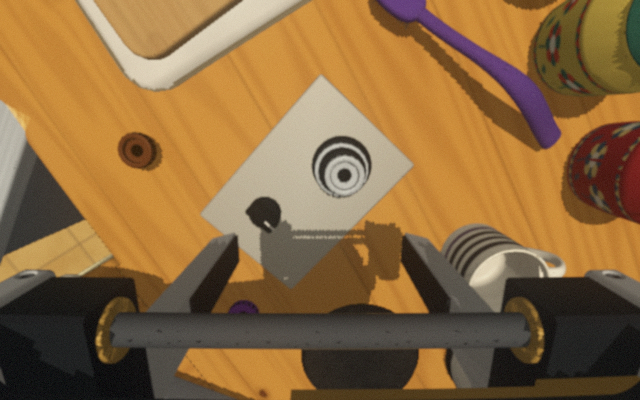

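```bash
cat >> h.py <<'E'
def blobs(im,box,thr=100,lo=20,dark=True,sc=4):
    x0,y0,x1,y1=box;g=cv2.cvtColor(im[y0:y1,x0:x1],cv2.COLOR_BGR2GRAY);g=cv2.resize(g,None,fx=sc,fy=sc,interpolation=cv2.INTER_CUBIC)
    b=(g<thr if dark else g>thr).astype(np.uint8)
    cs,_=cv2.findContours(b,cv2.RETR_LIST,cv2.CHAIN_APPROX_NONE);out=[]
    for c in cs:
        a=cv2.contourArea(c)/sc**2
        if a<lo or len(c)<6: continue
        e=cv2.fitEllipse(c);f=lambda p:((p[0]+.5)/sc-.5+x0,(p[1]+.5)/sc-.5+y0)
        M=cv2.moments(c);q=f((M['m10']/M['m00'],M['m01']/M['m00']))
        out.append((round(a),np.round(f(e[0]),2),np.round(np.array(e[1])/sc,1),np.round(e[2]),np.round(q,2)))
    return out
E
python3 - <<'E'
from h import *
a,ma=load("w1");b,mb=load("w2")
for n,im,bx in (("w1",a,(295,65,372,145)),("w2",b,(302,128,382,210))):
    print(n)
    for r in blobs(im,bx,110): print(r)
for n,im,bx in (("w1",a,(232,130,285,178)),("w2",b,(238,188,290,240))):
    print(n,"knob")
    for r in blobs(im,bx,110): print(r)
A=cv2.resize(b[120:250,225:400],None,fx=4,fy=4,interpolation=cv2.INTER_CUBIC)
cv2.imwrite("pics/w2c.png",A)
E
```

```text
w1
(124, array([333.42, 104.8 ]), array([12.2, 13. ]), np.float64(5.0), array([333.42, 104.8 ]))
(1271, array([333.58, 104.13]), array([39.5, 41. ]), np.float64(7.0), array([333.58, 104.13]))
(534, array([331.63, 104.61]), array([49.9, 51.8]), np.float64(6.0), array([328.84, 100.24]))
(2703, array([332.19, 105.33]), array([56.5, 61. ]), np.float64(5.0), array([332.18, 105.3 ]))
w2
(138, array([343.92, 174.89]), array([13. , 13.5]), np.float64(52.0), array([343.92, 174.88]))
(472, array([342.72, 172.38]), array([44.5, 47.4]), np.float64(151.0), array([336.09, 160.73]))
(480, array([341.15, 167.2 ]), array([56.8, 59. ]), np.float64(11.0), array([341.95, 148.81]))
w1 knob
(58, array([262.23, 162.57]), array([ 4.4, 18. ]), np.float64(132.0), array([262.28, 162.63]))
(838, array([257.9 , 153.16]), array([29.7, 36.5]), np.float64(134.0), array([257.92, 153.19]))
w2 knob
(24, array([266.77, 223.74]), array([3.7, 8.4]), np.float64(135.0), array([266.8 , 223.77]))
(1245, array([267.99, 219.04]), array([32.3, 53. ]), np.float64(144.0), array([268.17, 218.9 ]))
```

View pics/w2c.png

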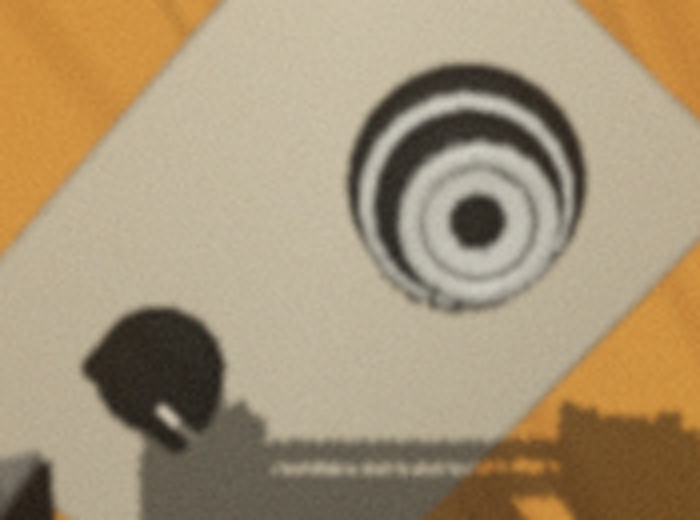

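```bash
python3 - <<'E'
from h import *
a,ma=load("w1");b,mb=load("w2");_,mt=load("t1");_,mS=load("s1")
print(tri([ma,mb],[(333.42,104.8),(343.92,174.89)]))
print("w1 small crown top @75",onz(ma,(333.58,104.13),.075), "largecap@21",onz(ma,(332.19,105.33),.019))
print("w2 ring3 large crown top@44", onz(mb,(341.15,167.2),.044), "scap top@52",onz(mb,(342.72,172.38),.052))
im=cv2.imread("pics/t1.png");crop(im,190,140,280,220,8,"t1c")
im=cv2.imread("pics/s1.png");crop(im,200,240,320,340,6,"s1c")
# knob: bar white line points
print(tri([ma,mb],[(262.0,162.0),(266.77,223.74)]))
E
```

```text
(array([0.49282903, 0.29118444, 0.0703662 ]), [np.float64(0.00018428173812050304), np.float64(0.00018428173802550248)])
w1 small crown top @75 [0.49256732 0.29158526 0.075     ] largecap@21 [0.49261412 0.29261757 0.019     ]
w2 ring3 large crown top@44 [0.48993534 0.29388919 0.044     ] scap top@52 [0.49311938 0.29081817 0.052     ]
(array([0.45266219, 0.19313245, 0.0278067 ]), [np.float64(1.1683697544582226), np.float64(1.1683697544580423)])
```

View pics/s1c.png

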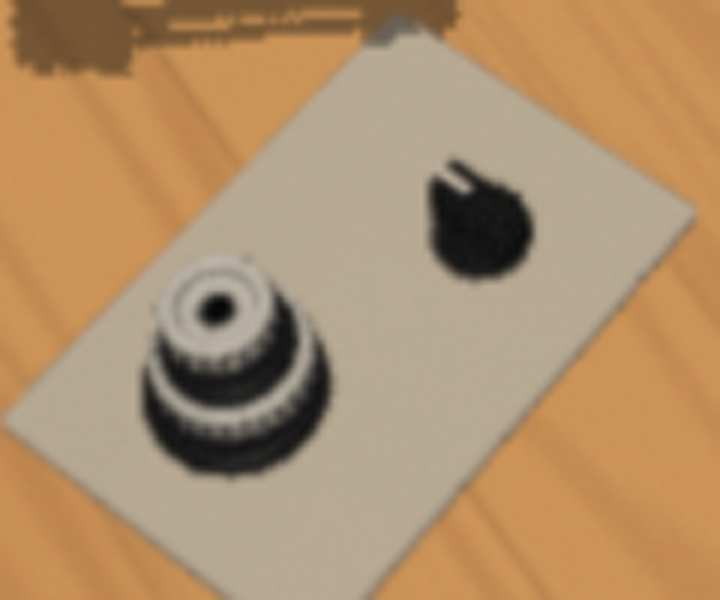

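View pics/t1c.png

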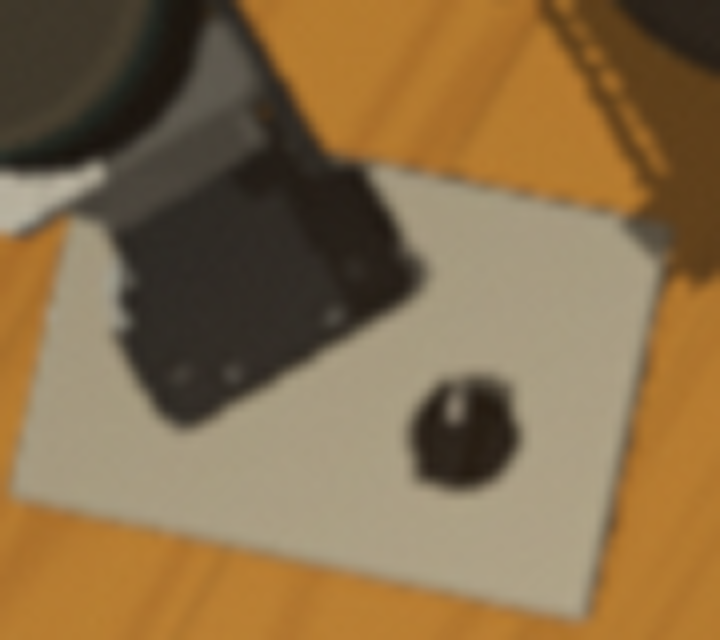

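The brown (135,90) and purple (240,260) decoys lie loose on the table. The bare aluminium one on top of the stack, w1 (333,105), fits the small_crown, and the crop confirms it. Its recess floor triangulates to z=70 mm against 69 expected, at xy (0.493, 0.2915).

Request:
{"method": "step_arm", "body": {
  "xyz": [
    [12,29,-60],
    [12,29,-60],
    [12,29,-90],
    [12,29,-90],
    [12,29,-90]
  ],
  "roll": [0,0,0,0,0],
  "fingers": [1,1,1,1,1],
  "newtons": 15
}}

```text
t: 2.85
ee_pos: [0.4945, 0.2913, 0.1025]
orientation: [0.683, 0.185, -0.183, -0.683]
force: [-0.9, -0.3, 0.1]
grip_width: 1.004
```

```bash
python3 - <<'E'
from h import *
im,m=shot("wrist","w3"); o=manip.get_obs(); print(o["t"],o["ee_pos"],o["qd"].round(3))
E
```

```text
2.9 [0.4945476  0.29159772 0.10260683] [-0.004 -0.001 -0.005  0.002 -0.001 -0.005  0.   ]
```

View pics/w3.png

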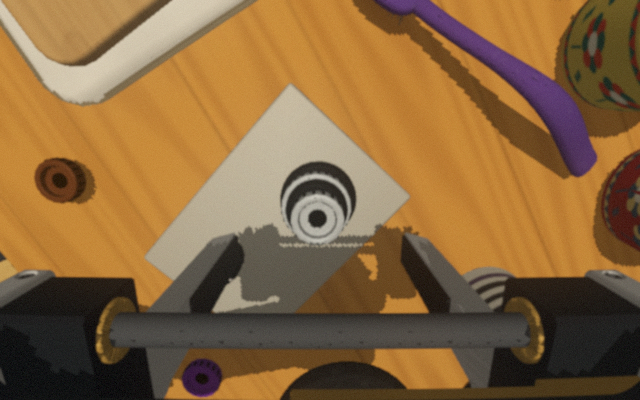

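The crown is centred between the fingers at (317,217). I'll descend to tip height 63 mm and grip.

Request:
{"method": "step_arm", "body": {
  "xyz": [
    [-1,0,-20],
    [-1,0,-39.5],
    [-1,0,-39.5],
    [-1,0,-39.5],
    [-1,0,-39.5],
    [-1,0,-39.5],
    [-1,0,-39.5],
    [-1,0,-39.5]
  ],
  "roll": [0,0,0,0,0,0,0,0],
  "fingers": [1,1,0.6,0.35,0.35,0.35,0.35,0.35],
  "newtons": 15
}}

```text
t: 3.9
ee_pos: [0.4935, 0.2916, 0.0631]
orientation: [-0.683, -0.185, 0.183, 0.683]
force: [0.3, 0.1, 0.5]
grip_width: 0.398
```

Request:
{"method": "step_arm", "body": {
  "xyz": [
    [0,0,0],
    [0,0,20],
    [0,0,60],
    [0,0,100],
    [0,0,100]
  ],
  "roll": [0,0,0,0,0],
  "fingers": [0.3,0.3,0.3,0.3,0.3],
  "newtons": 20
}}

```text
t: 4.53
ee_pos: [0.4957, 0.2927, 0.1662]
orientation: [-0.682, -0.187, 0.181, 0.683]
force: [0.3, 0.4, -0.3]
grip_width: 0.301
```

```bash
python3 - <<'E'
from h import *
im,m=shot("wrist","w4"); o=manip.get_obs(); print(o["t"],o["ee_pos"],o["grip_width"])
E
```

```text
4.575 [0.49427848 0.29213258 0.16431744] 0.297823315594211
```

View pics/w4.png

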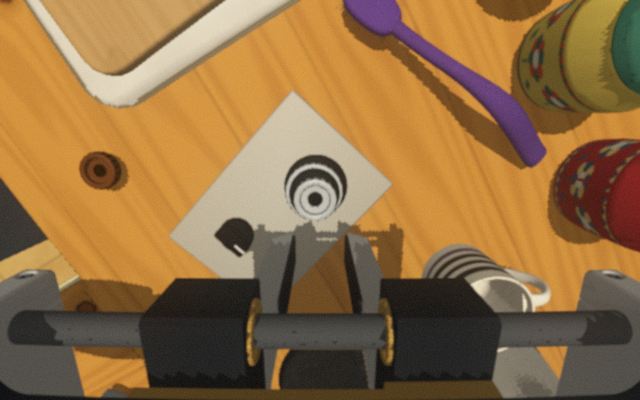

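```bash
python3 - <<'E'
from h import *
im,m=load("w4");o=manip.get_obs()
Rm=Ro.from_quat(o["orientation"]).as_matrix();p=o["ee_pos"]
print(Rm.round(3))
print("tcp px",proj(m,p),"grasp px",proj(m,p-Rm[:,1]*.019), "stack axis pts", proj(m,[[.493,.2915,z] for z in (.02,.07,.075)]))
for r in blobs(im,(275,145,360,225),110): print(r)
print(onz(m,(315,199.5),.069))
crop(im,220,130,420,300,3.5,"w4c")
E
```

```text
[[ 0.864  0.005 -0.503]
 [ 0.503  0.003  0.864]
 [ 0.006 -1.    -0.   ]]
tcp px [[316.66698429 232.60507962]] grasp px [[316.53088795 243.1688777 ]] stack axis pts [[315.17803639 187.62103055]
 [315.01176089 198.5809479 ]
 [314.99225216 199.86843809]]
(151, array([314.72, 198.77]), array([13.7, 14. ]), np.float64(88.0), array([314.72, 198.77]))
(559, array([314.24, 195.32]), array([46.9, 50.7]), np.float64(174.0), array([312.79, 180.71]))
(600, array([314.2 , 189.24]), array([60. , 65.4]), np.float64(20.0), array([320.64, 168.32]))
[0.49355124 0.29051704 0.069     ]
```

View pics/w4c.png

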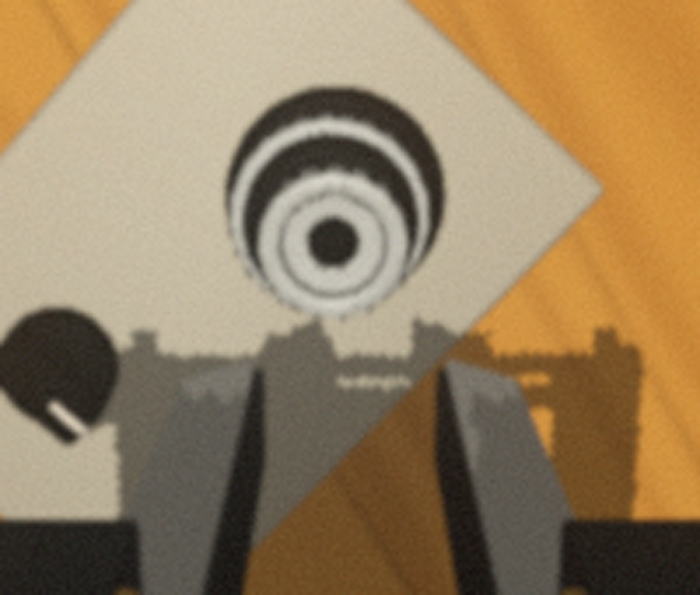

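The grip missed: the fingers probably hadn't built up force before I lifted. The crown hasn't moved. I'll go again a little lower and wait for the width to stall.

Request:
{"method": "step_arm", "body": {
  "xyz": [
    [-1,-1,0],
    [-1,-1,-30],
    [-1,-1,-80],
    [-1,-1,-104],
    [-1,-1,-104],
    [-1,-1,-104],
    [-1,-1,-104],
    [-1,-1,-104]
  ],
  "roll": [0,0,0,0,0,0,0,0],
  "fingers": [0.7,0.7,0.7,0.7,0.7,0.3,0.3,0.3],
  "newtons": 25
}}

```text
t: 5.58
ee_pos: [0.4938, 0.2915, 0.0613]
orientation: [-0.682, -0.187, 0.182, 0.683]
force: [1.0, -0.6, 0.6]
grip_width: 0.417
```

Request:
{"method": "step_arm", "body": {
  "xyz": [
    [0,0,0],
    [0,0,0],
    [0,0,0],
    [0,0,0]
  ],
  "roll": [0,0,0,0],
  "fingers": [0.3,0.3,0.3,0.3],
  "newtons": 25
}}

```text
t: 6.08
ee_pos: [0.4938, 0.2915, 0.0612]
orientation: [-0.682, -0.187, 0.182, 0.683]
force: [0.6, 0.0, -1.4]
grip_width: 0.299
```

```bash
python3 - <<'E'
from h import *
im,m=shot("wrist","w5"); o=manip.get_obs(); print(o["t"],o["ee_pos"],o["grip_width"])
crop(im,220,130,420,300,3.5,"w5c")
E
```

```text
6.125 [0.49380982 0.29145697 0.06121833] 0.2963768784556552
```

View pics/w5c.png

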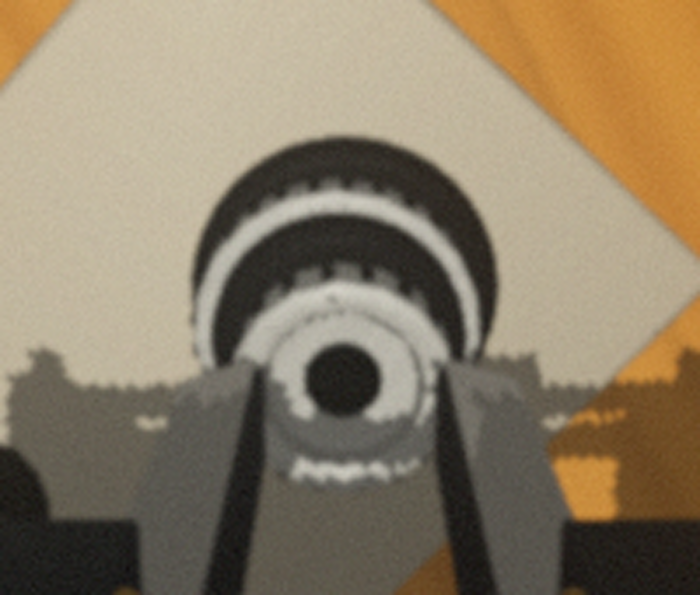

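```bash
python3 - <<'E'
from h import *
im,m=shot("scene","s2")
crop(im,190,200,310,330,5,"s2c")
print(proj(m,[[.4932,.2912,.075],[.4932,.2912,.069],manip.get_obs()["ee_pos"]]))
b,mb=load("w5"); 
for r in blobs(b,(275,200,360,270),90): print(r)
_,m1=load("w1");_,m2=load("w2");_,m4=load("w4")
print(tri([m1,m2,m4,mb],[(333.42,104.8),(343.92,174.89),(314.72,198.77),(317.5,238)]))
E
```

```text
[[234.44686593 289.86330792]
 [234.84346866 291.26882002]
 [235.03110441 293.07069439]]
(674, array([308.53, 248.59]), array([30.7, 76.3]), np.float64(71.0), array([292.06, 255.74]))
(353, array([349.78, 256.01]), array([17.9, 35.8]), np.float64(174.0), array([349.17, 256.98]))
(352, array([317.47, 238.72]), array([20.8, 21.7]), np.float64(6.0), array([317.47, 238.69]))
(135, array([354.64, 214.97]), array([10.3, 37.1]), np.float64(2.0), array([356.49, 211.61]))
(983, array([316.53, 224.3 ]), array([50.4, 69.5]), np.float64(91.0), array([314.84, 211.27]))
(41, array([277.78, 203.76]), array([ 4.2, 16.3]), np.float64(20.0), array([277.41, 204.76]))
(array([0.49285016, 0.29117427, 0.06977028]), [np.float64(0.04322455644872377), np.float64(0.08558010063566195), np.float64(0.035621813196290764), np.float64(0.09179788938194285)])
```

View pics/s2c.png

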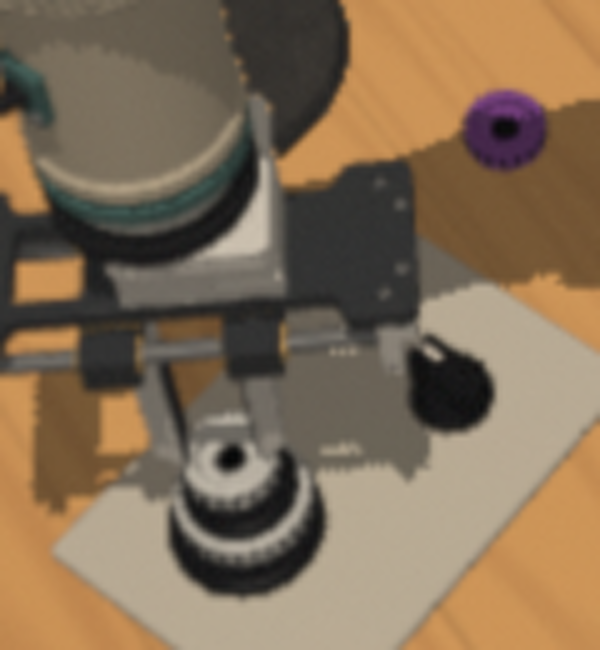

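```bash
python3 - <<'E'
from h import *
_,mw=load("w5");im,ms=load("s2");b,_=load("w5")
o=manip.get_obs();Rm=Ro.from_quat(o["orientation"]).as_matrix();p=o["ee_pos"]
ann=cv2.resize(im[200:330,190:310],None,fx=6,fy=6,interpolation=cv2.INTER_CUBIC)
annw=cv2.resize(b[130:300,220:420],None,fx=3.5,fy=3.5,interpolation=cv2.INTER_CUBIC)
for back,col in ((0,(0,0,255)),(.01,(0,255,0)),(.019,(255,0,0))):
  for sx in (-.014,.014):
    for sz in (-.008,.008):
      X=p-Rm[:,1]*back+Rm[:,0]*sx+Rm[:,2]*sz
      u=(proj(ms,X)[0]-[190,200])*6; cv2.circle(ann,tuple(int(v) for v in u),4,col,-1)
      u=(proj(mw,X)[0]-[220,130])*3.5; cv2.circle(annw,tuple(int(v) for v in u),4,col,-1)
cv2.imwrite("pics/s2a.png",ann[:600]) ;cv2.imwrite("pics/w5a.png",annw)
E
```

```text
(no output)
```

View pics/s2a.png

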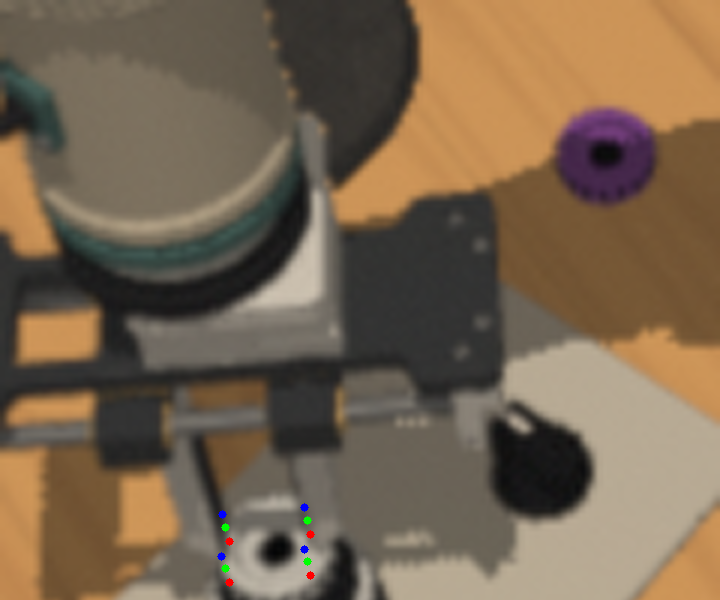

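View pics/w5a.png

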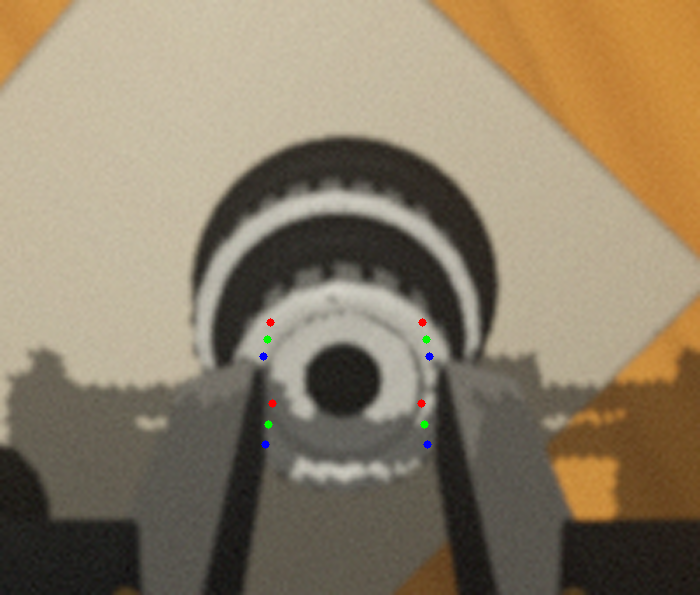

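The fingers appear above the crown: in both views the real tips sit about 19–20 mm behind the nominal TCP, which also explains the empty close. I'll test by opening, going 16 mm lower (still clear of the large crown either way) and closing.

Request:
{"method": "step_arm", "body": {
  "xyz": [
    [-0.5,0,5],
    [-0.5,0,5],
    [-0.5,0,0],
    [-0.5,0,-16],
    [-0.5,0,-16],
    [-0.5,0,-16],
    [-0.5,0,-16],
    [-0.5,0,-16]
  ],
  "roll": [0,0,0,0,0,0,0,0],
  "fingers": [0.7,0.7,0.7,0.7,0.3,0.3,0.3,0.3],
  "newtons": 20
}}

```text
t: 7.18
ee_pos: [0.4934, 0.2916, 0.0454]
orientation: [-0.682, -0.187, 0.182, 0.683]
force: [0.6, -1.1, -1.1]
grip_width: 0.41
```

Request:
{"method": "step_arm", "body": {
  "xyz": [
    [0,0,0],
    [0,0,0],
    [0,0,0]
  ],
  "roll": [0,0,0],
  "fingers": [0.3,0.3,0.3],
  "newtons": 20
}}

```text
t: 7.55
ee_pos: [0.4934, 0.2916, 0.0455]
orientation: [-0.682, -0.187, 0.182, 0.683]
force: [0.2, 0.5, -1.4]
grip_width: 0.411
```

```bash
python3 - <<'E'
from h import *
im,m=shot("wrist","w6"); o=manip.get_obs(); print(o["t"],o["ee_pos"],o["grip_width"],o["force"])
crop(im,220,130,420,300,3.5,"w6c")
E
```

```text
7.6 [0.49343717 0.29156711 0.04543811] 0.4128258246341291 [ 0.23006073  0.39141741 -0.65083113]
```

View pics/w6c.png

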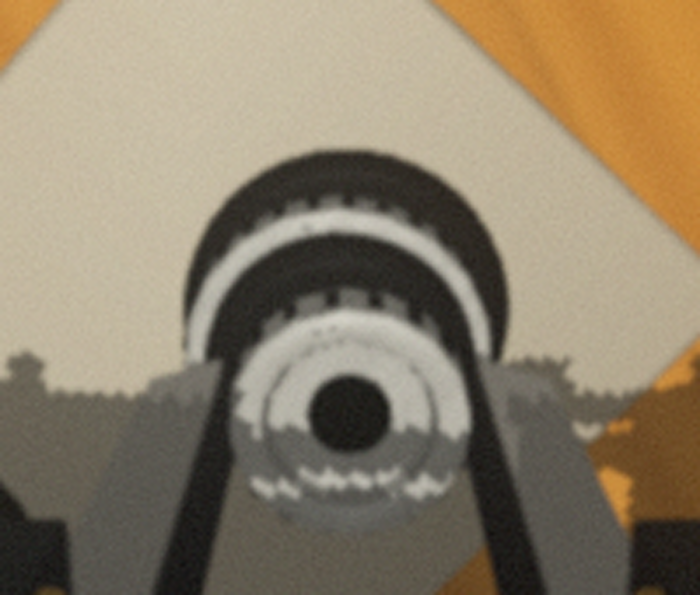

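The width stalls at 0.412 (about 40 mm), so the crown is held. I'll regrip 4 mm lower for more engagement and then lift.

Request:
{"method": "step_arm", "body": {
  "xyz": [
    [0,0,0],
    [0,0,-4],
    [0,0,-4],
    [0,0,-4],
    [0,0,-4],
    [0,0,-4],
    [0,0,10],
    [0,0,40]
  ],
  "roll": [0,0,0,0,0,0,0,0],
  "fingers": [0.48,0.48,0.3,0.3,0.3,0.3,0.3,0.3],
  "newtons": 20
}}

```text
t: 8.6
ee_pos: [0.4927, 0.2911, 0.0857]
orientation: [-0.682, -0.186, 0.182, 0.683]
force: [0.1, 0.7, -0.2]
grip_width: 0.419
```

Request:
{"method": "step_arm", "body": {
  "xyz": [
    [0,0,40],
    [0,0,90],
    [0,0,90]
  ],
  "roll": [0,0,0],
  "fingers": [0.3,0.3,0.3]
}}

```text
t: 8.98
ee_pos: [0.4956, 0.2925, 0.1806]
orientation: [-0.681, -0.189, 0.179, 0.684]
force: [0.7, 0.3, -0.5]
grip_width: 0.413
```

```bash
python3 - <<'E'
from h import *
im,m=shot("wrist","w7"); o=manip.get_obs(); print(o["t"],o["ee_pos"],o["grip_width"],o["force"])
im,m=shot("scene","s3");crop(im,170,120,320,330,2.8,"s3c")
E
```

```text
9.025 [0.49387711 0.29181201 0.17826902] 0.41620506077296404 [ 0.63700552 -0.84778461 -1.12978851]
```

View pics/w7.png

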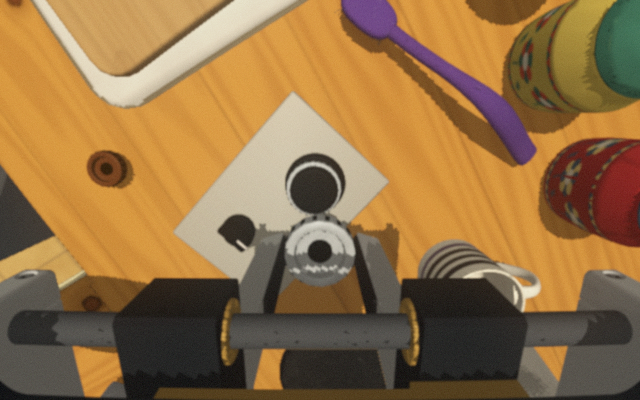

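View pics/s3c.png

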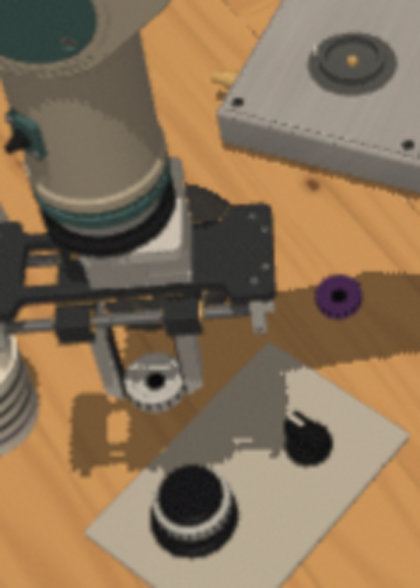

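The small crown is held and the small cap now tops the stack. Next I go to the hob, turning the jaws along y.

Request:
{"method": "step_arm", "body": {
  "xyz": [
    [0,-50,30],
    [6,-532,30],
    [6,-532,30],
    [6,-532,30],
    [6,-532,30],
    [6,-532,30],
    [6,-532,30],
    [6,-532,30]
  ],
  "roll": [-10,-20,-30,-40,-50,-60,-70,-80],
  "fingers": [0.3,0.3,0.3,0.3,0.3,0.3,0.3,0.3]
}}

```text
t: 10.07
ee_pos: [0.497, -0.1975, 0.2054]
orientation: [0.642, -0.298, 0.301, -0.64]
force: [1.0, -0.0, -0.7]
grip_width: 0.416
```

```bash
python3 - <<'E'
from h import *
o=manip.get_obs(); print(o["t"],o["ee_pos"],o["grip_width"],Ro.from_quat(o["orientation"]).as_matrix()[:,0],o["joints"].round(2))
E
```

```text
10.075 [ 0.49704895 -0.19750193  0.20541195] 0.41598001766572124 [ 0.64163443 -0.76699714  0.0045439 ] [-0.12  0.51  0.67  1.82 -0.38  0.94 -0.16]
```

Request:
{"method": "step_arm", "body": {
  "xyz": [
    [3,-42,-2],
    [3,-42,-2],
    [3,-42,-2],
    [3,-42,-2],
    [3,-42,-2],
    [3,-42,-2]
  ],
  "roll": [-10,-20,-30,-40,-40,-40],
  "fingers": [0.3,0.3,0.3,0.3,0.3,0.3]
}}

```text
t: 10.82
ee_pos: [0.4996, -0.2391, 0.2027]
orientation: [0.502, -0.499, 0.5, -0.499]
force: [0.0, -0.4, 0.2]
grip_width: 0.414
```

```bash
python3 - <<'E'
from h import *
im,m=shot("wrist","w8");o=manip.get_obs(); print(o["t"],o["ee_pos"],o["grip_width"],Ro.from_quat(o["orientation"]).as_matrix()[:,0],o["joints"].round(2))
E
```

```text
10.875 [ 0.49973289 -0.23921153  0.20297444] 0.41880865925403893 [ 8.80321043e-04 -9.99991390e-01  4.05526989e-03] [-0.14  0.6   0.86  1.78 -0.52  1.01 -0.65]
```

Request:
{"method": "step_arm", "body": {
  "xyz": [
    [-40,40,-20],
    [-40,40,-20],
    [-40,40,-20],
    [-40,40,-20]
  ],
  "roll": [0,0,0,0],
  "fingers": [0.3,0.3,0.3,0.3]
}}

```text
t: 11.38
ee_pos: [0.4612, -0.2003, 0.1837]
orientation: [0.502, -0.498, 0.501, -0.499]
force: [0.4, -0.8, -0.6]
grip_width: 0.419
```

```bash
python3 - <<'E'
from h import *
im,m=shot("wrist","w9");o=manip.get_obs(); print(o["t"],o["ee_pos"],o["grip_width"],Ro.from_quat(o["orientation"]).as_matrix()[:,0],o["joints"].round(2))
E
```

```text
11.425 [ 0.46096246 -0.20026078  0.18354796] 0.4186189734913591 [ 0.00133487 -0.99998476  0.00535641] [-0.22  0.55  0.87  1.93 -0.53  0.9  -0.65]
```

View pics/w8.png

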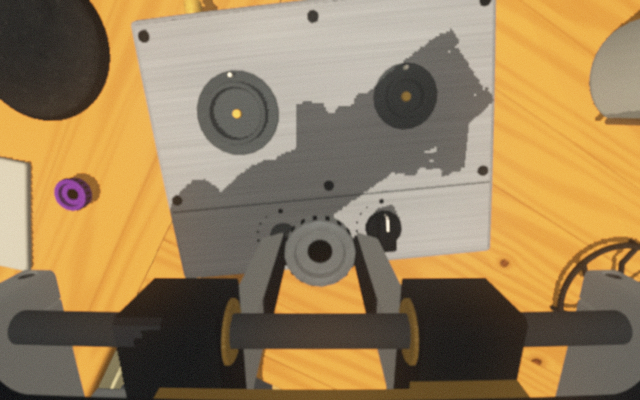

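View pics/w9.png

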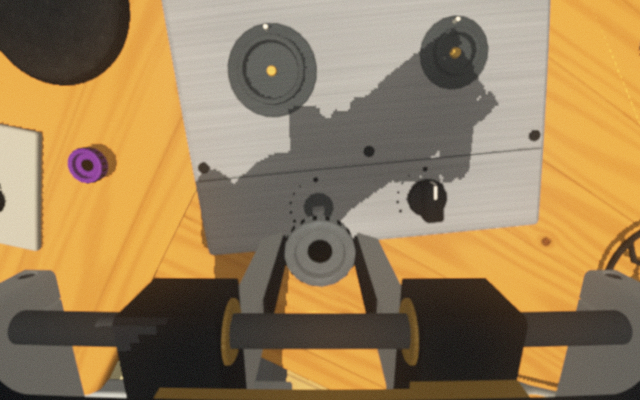

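Both views show the cups: large on the left (w8 (237,113), w9 (271,71)) and small on the right (w8 (406,97), w9 (455,52)), each with a brass jet in the centre. The spindle is at (318,205) in w9 and the fitted knob at (430,198) with its white line pointing up.

```bash
cat >> h.py <<'E'
def brass(im,box,sc=4):
    x0,y0,x1,y1=box;g=cv2.resize(im[y0:y1,x0:x1],None,fx=sc,fy=sc,interpolation=cv2.INTER_CUBIC)
    h=cv2.cvtColor(g,cv2.COLOR_BGR2HSV);b=((h[...,1]>120)&(h[...,0]>8)&(h[...,0]<35)&(h[...,2]>80)).astype(np.uint8)
    M=cv2.moments(b,True);return ((M['m10']/M['m00']+.5)/sc-.5+x0,(M['m01']/M['m00']+.5)/sc-.5+y0),M['m00']/sc**2
E
python3 - <<'E'
from h import *
a,ma=load("w8");b,mb=load("w9")
L=[brass(a,(215,95,258,132)),brass(b,(250,52,292,92))];S=[brass(a,(390,80,422,112)),brass(b,(438,36,472,70))]
print(L,S)
print("L",tri([ma,mb],[l[0] for l in L]));print("S",tri([ma,mb],[l[0] for l in S]))
A=cv2.resize(b[0:110,215:500],None,fx=2.8,fy=2.8,interpolation=cv2.INTER_CUBIC);cv2.imwrite("pics/w9c.png",A)
for r in blobs(b,(222,18,325,122),100,300): print("L9",r)
for r in blobs(a,(190,60,288,165),100,300): print("L8",r)
for r in blobs(b,(412,8,495,95),62,100): print("S9",r)
for r in blobs(a,(368,55,445,136),68,100): print("S8",r)
E
```

```text
[((236.50800711743773, 113.29693060498221), 70.25), ((271.21468772694266, 70.3789941902687), 86.0625)] [((405.6524527452745, 95.99111161116112), 69.4375), ((454.8960948396095, 52.18549511854951), 89.625)]
L (array([ 0.57678203, -0.15573039,  0.06254422]), [np.float64(0.002928255095926634), np.float64(0.00292825509585597)])
S (array([ 0.59380973, -0.32488311,  0.06190847]), [np.float64(0.017636088326824836), np.float64(0.017636088326904813)])
L9 (6075, array([272.18,  69.05]), array([85.8, 90.2]), np.float64(138.0), array([272.18,  69.09]))
L8 (1586, array([236.98, 112.05]), array([42.8, 46.5]), np.float64(152.0), array([237.09, 112.27]))
L8 (4400, array([236.23, 110.92]), array([71.2, 79.7]), np.float64(136.0), array([236.23, 110.89]))
S9 (375, array([461.24,  48.44]), array([22.9, 26. ]), np.float64(33.0), array([461.46,  48.52]))
S9 (2404, array([449.78,  60.08]), array([54.6, 57.8]), np.float64(23.0), array([449.67,  60.06]))
S8 (105, array([405.71,  95.95]), array([11.3, 11.9]), np.float64(28.0), array([405.71,  95.96]))
S8 (3025, array([405.55,  96.74]), array([58.9, 66. ]), np.float64(40.0), array([405.59,  96.86]))
```

View pics/w9c.png

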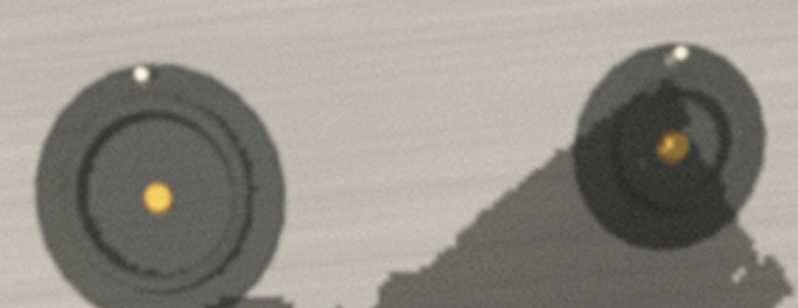

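```bash
python3 - <<'E'
from h import *
im,m=load("w9");o=manip.get_obs();Rm=Ro.from_quat(o["orientation"]).as_matrix();p=o["ee_pos"]
for r in blobs(im,(300,235,340,268),60,50): print(r)
q=[r for r in blobs(im,(300,235,340,268),60,50)][0][4]
X=onz(m,q,p[2]+.0276);print("crown off world mm",((X-p)*1000).round(1), "need shift", ((np.array([.5938,-.3249])-X[:2])*1000).round(1), p[2])
E
```

```text
(400, array([319.46, 250.85]), array([21.8, 23.4]), np.float64(90.0), array([319.46, 250.85]))
crown off world mm [-0.7  0.7 27.6] need shift [ 133.6 -125.3] 0.1835479596636664
```

Request:
{"method": "step_arm", "body": {
  "xyz": [
    [45,-42,0],
    [90,-84,-30],
    [133.5,-125.5,-70],
    [133.5,-125.5,-100],
    [133.5,-125.5,-105],
    [133.5,-125.5,-105]
  ],
  "roll": [0,0,0,0,0,0],
  "fingers": [0.3,0.3,0.3,0.3,0.3,0.3]
}}

```text
t: 12.18
ee_pos: [0.5943, -0.326, 0.0791]
orientation: [0.502, -0.498, 0.501, -0.499]
force: [0.2, -0.1, -0.2]
grip_width: 0.419
```

```bash
python3 - <<'E'
from h import *
im,m=shot("wrist","w10");o=manip.get_obs();Rm=Ro.from_quat(o["orientation"]).as_matrix();p=o["ee_pos"]
print(p,o["force"],o["grip_width"], ((np.array([.5938,-.3249])-p[:2]-[-.0007,.0007])*1000).round(1))
crop(im,220,130,420,300,3.5,"w10c")
E
```

```text
[ 0.59483788 -0.32604649  0.08009085] [ 0.78062407  0.98959007 -0.65326456] 0.4154803260166176 [-0.3  0.4]
```

View pics/w10c.png

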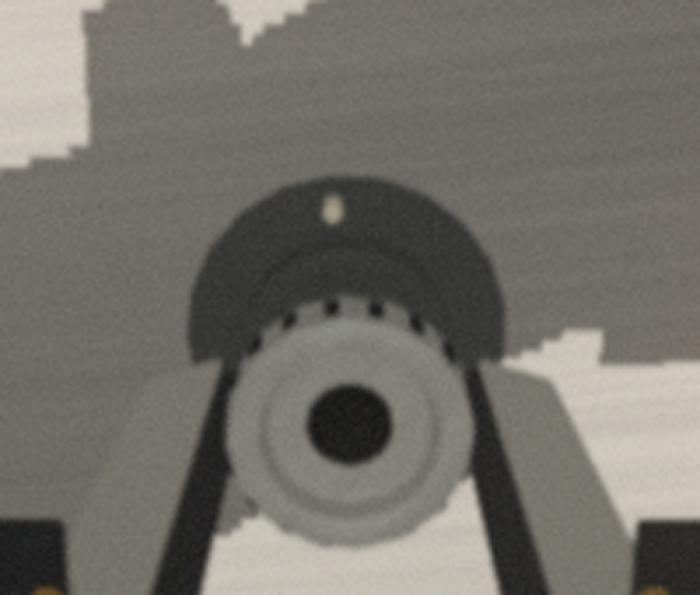

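Request:
{"method": "step_arm", "body": {
  "xyz": [
    [0,0,-12],
    [0,0,-20],
    [0,0,-24],
    [0,0,-27],
    [0,0,-29],
    [0,0,-29]
  ],
  "roll": [0,0,0,0,0,0],
  "fingers": [0.3,0.3,0.3,0.3,0.3,0.3],
  "newtons": 15
}}

```text
t: 12.98
ee_pos: [0.5949, -0.3261, 0.051]
orientation: [0.502, -0.498, 0.501, -0.499]
force: [-0.3, -1.0, -0.7]
grip_width: 0.415
```

Request:
{"method": "step_arm", "body": {
  "xyz": [
    [0,0,-1],
    [0,0,-1],
    [0,0,-1],
    [0,0,30],
    [0,0,70],
    [0,0,70]
  ],
  "roll": [0,0,0,0,0,0],
  "fingers": [0.5,0.6,0.7,0.8,1,1]
}}

```text
t: 13.72
ee_pos: [0.5966, -0.328, 0.1246]
orientation: [0.501, -0.496, 0.504, -0.499]
force: [-0.1, 0.1, 0.3]
grip_width: 0.975
```

```bash
python3 - <<'E'
from h import *
im,m=shot("wrist","w11");o=manip.get_obs();p=o["ee_pos"]
print(p,o["force"],o["grip_width"])
crop(im,220,60,420,260,3,"w11c")
for r in blobs(im,(290,150,345,250),60,40): print(r, onz(m,r[4],.078))
E
```

```text
[ 0.5955661  -0.32667231  0.12246323] [ 0.07011757 -0.02110098 -0.439307  ] 0.9900509466213248
(126, array([276.95, 253.99]), array([42.2, 51.2]), np.float64(0.0), array([298.45, 236.88])) [ 0.5773813  -0.31109883  0.078     ]
(204, array([316.38, 216.47]), array([15.7, 16.5]), np.float64(93.0), array([316.38, 216.48])) [ 0.59436622 -0.32546807  0.078     ]
(52, array([312.24, 180.9 ]), array([7.4, 9. ]), np.float64(4.0), array([312.24, 180.89])) [ 0.62280007 -0.3223134   0.078     ]
(1084, array([317.21, 209.84]), array([55.6, 71.9]), np.float64(175.0), array([317.73, 189.34])) [ 0.61618312 -0.3265279   0.078     ]
```

View pics/w11c.png

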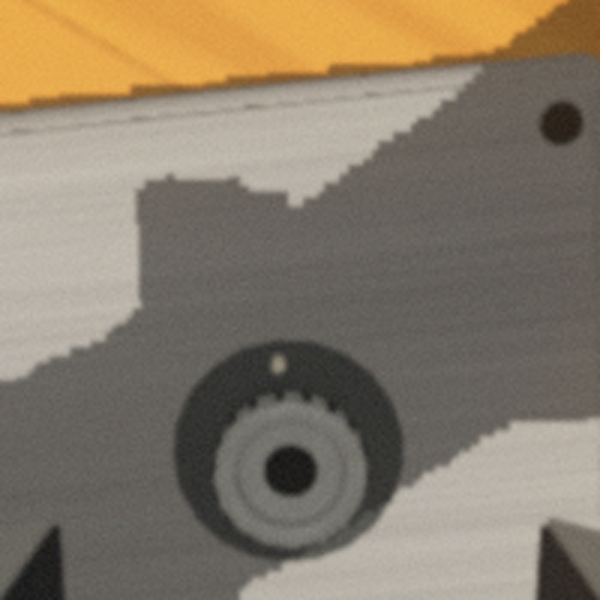

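The crown sits concentric in the cup at (0.594, -0.3255). I'll take a second view for its height on the way back to the stack.

Request:
{"method": "step_arm", "body": {
  "xyz": [
    [-20,30,60],
    [-40,60,80],
    [-40,60,80],
    [-40,60,80]
  ],
  "roll": [0,0,0,0],
  "fingers": [1,1,1,1]
}}

```text
t: 14.28
ee_pos: [0.5555, -0.2664, 0.2013]
orientation: [0.502, -0.497, 0.502, -0.499]
force: [-0.2, -0.8, -1.0]
grip_width: 1.003
```

```bash
python3 - <<'E'
from h import *
im,m=shot("wrist","w12");o=manip.get_obs();p=o["ee_pos"]
print(p,Ro.from_quat(o["orientation"]).as_matrix()[:,0])
c=proj(m,[.5944,-.3255,.078])[0];print(c)
x,y=int(c[0]),int(c[1])
_,m1=load("w11")
for r in blobs(im,(x-15,y-15,x+16,y+16),60,20): print(r, tri([m1,m],[(316.38,216.48),r[4]]))
crop(im,x-60,max(0,y-60),x+60,y+60,5,"w12c")
E
```

```text
[ 0.5553561  -0.26681219  0.20104015] [ 0.00142783 -0.99997263  0.00726009]
[379.34131874 154.10605134]
(132, array([379.56, 153.81]), array([12.8, 13.1]), np.float64(61.0), array([379.56, 153.81])) (array([ 0.59481899, -0.32544667,  0.07947924]), [np.float64(0.028594232055529932), np.float64(0.02859423205542252)])
```

View pics/w12c.png

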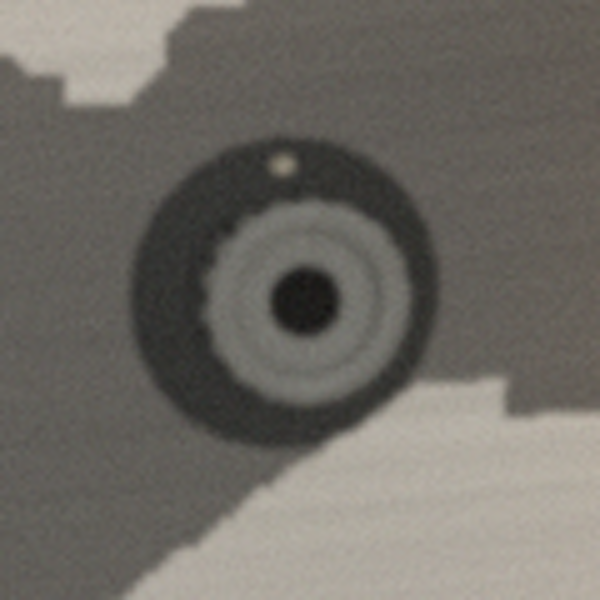

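The seat height reads 79.5 mm at the recess floor (78 expected, and earlier readings were about 1 mm high), so the small crown is down. Back to the stack for the small cap.

Request:
{"method": "step_arm", "body": {
  "xyz": [
    [-20,60,0],
    [-105,558,0],
    [-105,558,0],
    [-105,558,0],
    [-105,558,0],
    [-105,558,0],
    [-105,558,0],
    [-105,558,0]
  ],
  "roll": [0,0,0,0,0,0,0,0],
  "fingers": [1,1,1,1,1,1,1,1]
}}

```text
t: 15.32
ee_pos: [0.4619, 0.2251, 0.2001]
orientation: [0.502, -0.497, 0.503, -0.498]
force: [0.1, 0.4, 0.2]
grip_width: 1.002
```

Request:
{"method": "step_arm", "body": {
  "xyz": [
    [0,55,-20],
    [0,55,-30],
    [0,55,-30],
    [0,55,-30]
  ],
  "roll": [0,0,0,0],
  "fingers": [1,1,1,1]
}}

```text
t: 15.82
ee_pos: [0.4629, 0.2779, 0.1703]
orientation: [0.501, -0.498, 0.504, -0.497]
force: [-0.0, -0.0, 0.6]
grip_width: 1.001
```

```bash
python3 - <<'E'
from h import *
im,m=shot("wrist","w13");o=manip.get_obs();p=o["ee_pos"]
print(o["t"],p,Ro.from_quat(o["orientation"]).as_matrix()[:,0],o["joints"].round(2))
E
```

```text
15.875 [0.46295348 0.27820263 0.17056635] [-0.00303781 -0.99995235  0.00927701] [-1.17  0.65  0.93  1.85 -0.62  0.96 -1.54]
```

View pics/w13.png

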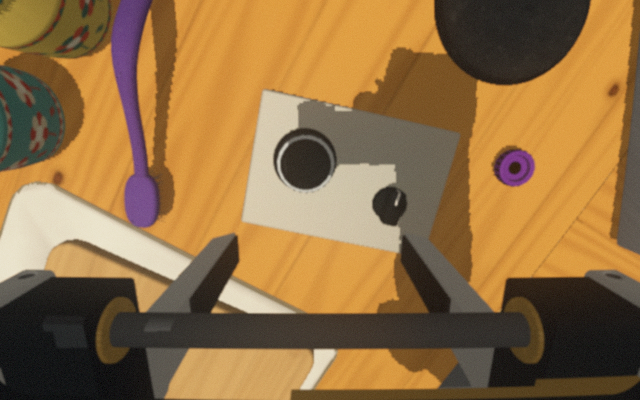

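The small cap (black disc in the large crown's bright ring) is at (304,161), and the knob at (390,205).

```bash
python3 - <<'E'
from h import *
im,m=load("w13")
for t in (70,90):
  for r in blobs(im,(268,122,342,200),t,100): print(t,r)
crop(im,250,100,430,260,4,"w13c")
E
```

```text
70 (1879, array([305.45, 163.48]), array([48.9, 49. ]), np.float64(50.0), array([305.45, 163.48]))
70 (402, array([304.92, 162.45]), array([60.6, 64.6]), np.float64(179.0), array([305.3 , 139.79]))
90 (1956, array([305.55, 163.35]), array([49.8, 50. ]), np.float64(36.0), array([305.54, 163.35]))
90 (538, array([304.87, 161.32]), array([60.4, 63.1]), np.float64(5.0), array([306.15, 141.18]))
```

View pics/w13c.png

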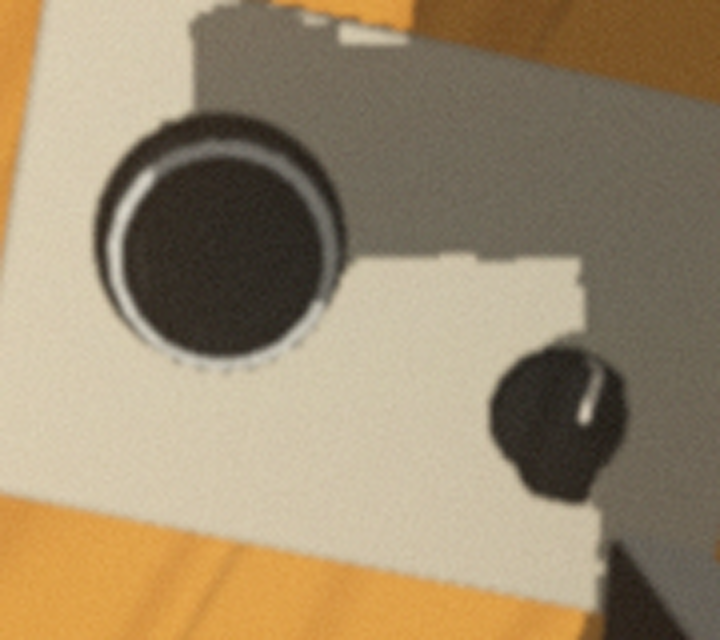

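Request:
{"method": "step_arm", "body": {
  "xyz": [
    [15,13,-50],
    [15,13,-60],
    [15,13,-60]
  ],
  "roll": [0,0,0],
  "fingers": [1,1,1]
}}

```text
t: 16.25
ee_pos: [0.4778, 0.2898, 0.1109]
orientation: [0.501, -0.498, 0.504, -0.497]
force: [0.5, -0.2, 0.3]
grip_width: 1.002
```

```bash
python3 - <<'E'
from h import *
im,m=shot("wrist","w14");o=manip.get_obs();p=o["ee_pos"]
print(o["t"],p)
c=proj(m,[.493,.291,.052])[0];x,y=int(c[0]),int(c[1]);print(c)
_,m1=load("w13")
for r in blobs(im,(x-55,y-60,x+55,y+60),80,1000): print(r,tri([m1,m],[(305.5,163.4),r[4]]),onz(m,r[4],.052),onz(m1,(305.5,163.4),.052))
crop(im,x-80,y-60,x+80,y+60,4.5,"w14c")
E
```

```text
16.3 [0.47838097 0.29022751 0.111692  ]
[317.92608195 191.38169821]
(2786, array([317.46, 190.79]), array([58.7, 60.5]), np.float64(85.0), array([317.46, 190.78])) (array([0.49237439, 0.29116007, 0.04633888]), [np.float64(0.21463417817438055), np.float64(0.21463417817434546)]) [0.49350145 0.29137498 0.052     ] [0.49319176 0.29077922 0.052     ]
```

View pics/w14c.png

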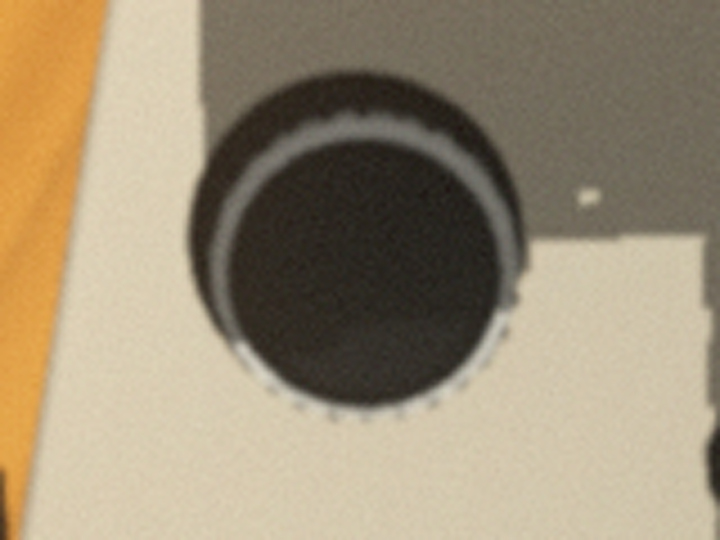

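Request:
{"method": "step_arm", "body": {
  "xyz": [
    [8,1,-30],
    [15,1,-60],
    [15,1,-78],
    [15,1,-78],
    [15,1,-78],
    [15,1,-78]
  ],
  "roll": [0,0,0,0,0,0],
  "fingers": [0.85,0.75,0.65,0.58,0.58,0.58]
}}

```text
t: 17.05
ee_pos: [0.494, 0.2916, 0.0348]
orientation: [0.5, -0.498, 0.504, -0.498]
force: [0.3, -0.2, 0.0]
grip_width: 0.582
```

```bash
python3 - <<'E'
from h import *
im,m=shot("wrist","w15");o=manip.get_obs();p=o["ee_pos"]
print(o["t"],p,o["force"],o["grip_width"])
crop(im,220,130,420,300,3.5,"w15c")
E
```

```text
17.1 [0.49383255 0.29159237 0.03464   ] [-0.40850961 -1.35037042  0.3461549 ] 0.5795847347508002
```

View pics/w15c.png

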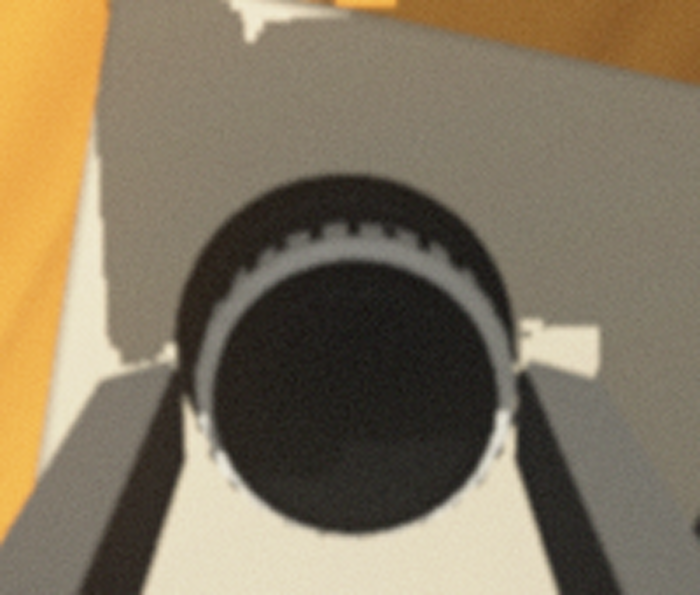

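Request:
{"method": "step_arm", "body": {
  "xyz": [
    [0,0,-5],
    [0,0,-9],
    [0,0,-9],
    [0,0,-9]
  ],
  "roll": [0,0,0,0],
  "fingers": [0.57,0.57,0.57,0.57]
}}

```text
t: 17.6
ee_pos: [0.4939, 0.2915, 0.0256]
orientation: [0.5, -0.498, 0.504, -0.498]
force: [0.2, 0.4, 0.1]
grip_width: 0.571
```

Request:
{"method": "step_arm", "body": {
  "xyz": [
    [0,0,-1],
    [0,0,-2],
    [0,0,-2]
  ],
  "roll": [0,0,0],
  "fingers": [0.57,0.57,0.57]
}}

```text
t: 17.98
ee_pos: [0.4938, 0.2915, 0.0235]
orientation: [0.5, -0.498, 0.504, -0.498]
force: [-0.3, -0.3, 0.2]
grip_width: 0.569
```

Request:
{"method": "step_arm", "body": {
  "xyz": [
    [0,0,-1],
    [0,0,-2],
    [0,0,-2]
  ],
  "roll": [0,0,0],
  "fingers": [0.57,0.57,0.57]
}}

```text
t: 18.35
ee_pos: [0.4937, 0.2914, 0.0214]
orientation: [0.5, -0.498, 0.504, -0.498]
force: [0.0, 1.2, 0.2]
grip_width: 0.568
```

Request:
{"method": "step_arm", "body": {
  "xyz": [
    [0,0,-1],
    [0,0,-1.5],
    [0,0,-1.5]
  ],
  "roll": [0,0,0],
  "fingers": [0.57,0.57,0.57]
}}

```text
t: 18.73
ee_pos: [0.4938, 0.2915, 0.0199]
orientation: [0.5, -0.498, 0.504, -0.498]
force: [-0.0, -0.4, 1.4]
grip_width: 0.57
```

Request:
{"method": "step_arm", "body": {
  "xyz": [
    [0,0,0],
    [0,0,0],
    [0,0,0],
    [0,0,0]
  ],
  "roll": [0,0,0,0],
  "fingers": [0.45,0.45,0.45,0.45],
  "newtons": 20
}}

```text
t: 19.23
ee_pos: [0.4938, 0.2916, 0.02]
orientation: [0.5, -0.498, 0.504, -0.498]
force: [0.3, 0.3, 1.0]
grip_width: 0.523
```

```bash
python3 - <<'E'
from h import *
im,m=shot("wrist","w16");o=manip.get_obs();p=o["ee_pos"]
print(o["t"],p,o["force"],o["grip_width"])
crop(im,220,130,420,300,3.5,"w16c")
E
```

```text
19.275 [0.49378817 0.29154079 0.01996978] [-0.13156548  0.78402688  1.20674442] 0.5210168421281968
```

View pics/w16c.png

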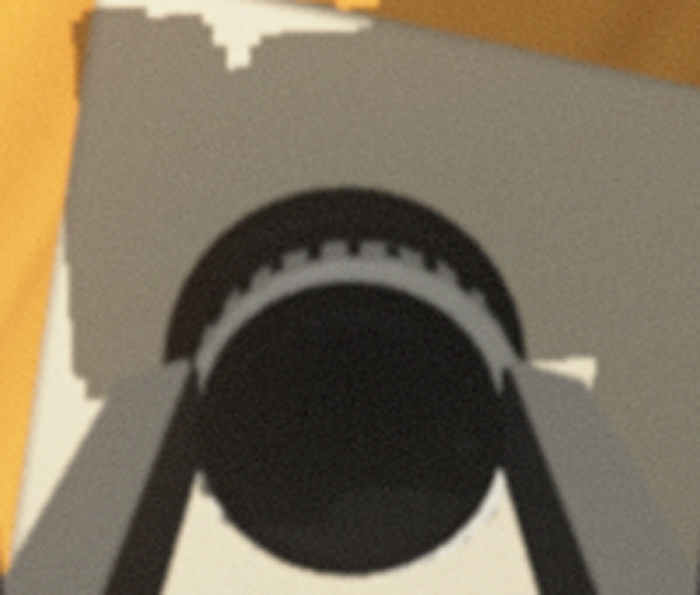

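The width stalls at 0.521 (50 mm), which is the cap disc. Lifting gently.

Request:
{"method": "step_arm", "body": {
  "xyz": [
    [0,0,2],
    [0,0,6],
    [0,0,20],
    [0,0,60],
    [0,0,110],
    [0,0,110]
  ],
  "roll": [0,0,0,0,0,0],
  "fingers": [0.45,0.45,0.45,0.45,0.45,0.45],
  "newtons": 25
}}

```text
t: 20.02
ee_pos: [0.4968, 0.2921, 0.1343]
orientation: [0.497, -0.497, 0.505, -0.5]
force: [-0.1, 0.8, -1.6]
grip_width: 0.521
```

```bash
python3 - <<'E'
from h import *
im,m=shot("wrist","w17");o=manip.get_obs();p=o["ee_pos"]
print(o["t"],p,o["force"],o["grip_width"])
E
```

```text
20.075 [0.49485394 0.29204504 0.13206449] [-0.60076497  1.05807295 -1.06640766] 0.5223730157297982
```

View pics/w17.png

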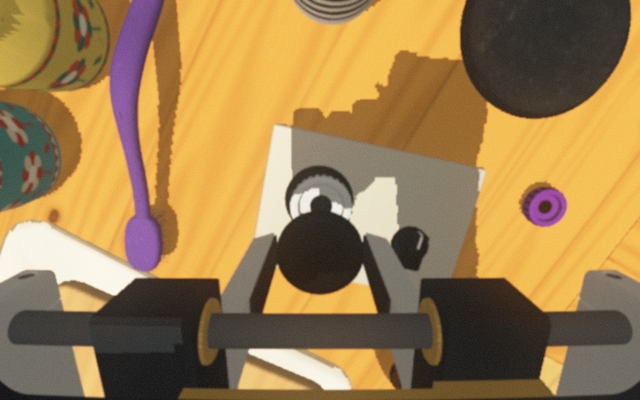

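```bash
python3 - <<'E'
from h import *
im,m=load("w17");o=manip.get_obs();p=o["ee_pos"]
for r in blobs(im,(272,208,368,298),50,1000): print(r)
crop(im,240,160,400,310,4.5,"w17c")
# expected outline of disc top centred on axis
Rm=Ro.from_quat(o["orientation"]).as_matrix()
th=np.linspace(0,2*np.pi,60)
P=np.array([p+[0.025*np.cos(t),.025*np.sin(t),.032] for t in th]);u=proj(m,P);print(u.min(0),u.max(0),u.mean(0))
E
```

```text
(5700, array([319.87, 252.01]), array([81.5, 94. ]), np.float64(85.0), array([319.88, 251.81]))
[276.77047909 210.91374298] [365.01634044 293.4230497 ] [320.91343342 252.1707987 ]
```

View pics/w17c.png

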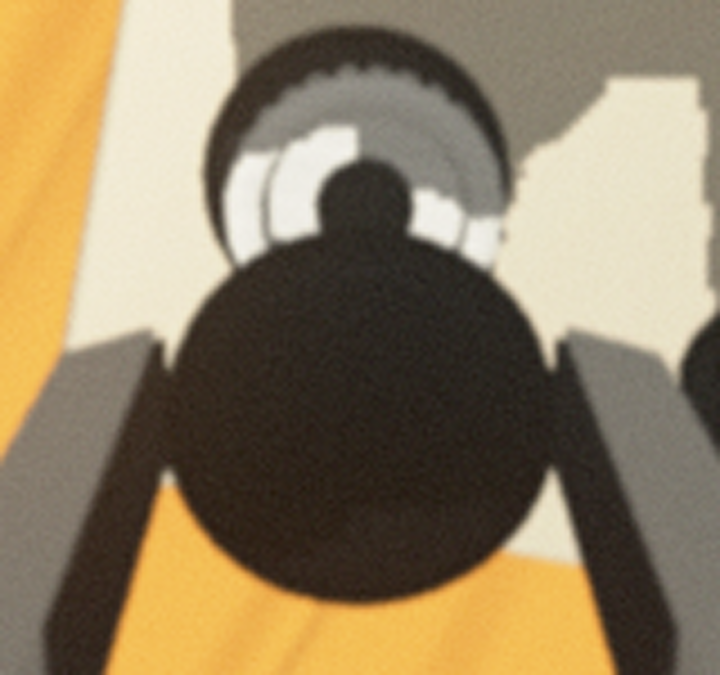

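The cap is centred and level in the fingers. To the small burner.

Request:
{"method": "step_arm", "body": {
  "xyz": [
    [0,-20,40],
    [100,-618,40],
    [100,-618,40],
    [100,-618,40],
    [100,-618,40],
    [100,-618,40],
    [100,-618,40],
    [100,-618,40]
  ],
  "roll": [0,0,0,0,0,0,0,0],
  "fingers": [0.45,0.45,0.45,0.45,0.45,0.45,0.45,0.45]
}}

```text
t: 21.08
ee_pos: [0.5663, -0.1606, 0.1707]
orientation: [0.499, -0.499, 0.503, -0.499]
force: [1.4, 0.0, -0.7]
grip_width: 0.521
```

Request:
{"method": "step_arm", "body": {
  "xyz": [
    [0,0,0]
  ],
  "roll": [0],
  "fingers": [0.45]
}}

```text
t: 21.2
ee_pos: [0.5646, -0.1677, 0.1703]
orientation: [0.498, -0.5, 0.507, -0.495]
force: [-0.6, 0.6, -1.2]
grip_width: 0.525
```

Request:
{"method": "step_arm", "body": {
  "xyz": [
    [10,-55,0],
    [20,-105,-20],
    [30,-158.5,-50],
    [30,-158.5,-80],
    [30,-158.5,-80],
    [30,-158.5,-80],
    [30,-158.5,-80]
  ],
  "roll": [0,0,0,0,0,0,0],
  "fingers": [0.45,0.45,0.45,0.45,0.45,0.45,0.45]
}}

```text
t: 22.08
ee_pos: [0.5958, -0.3254, 0.0918]
orientation: [0.498, -0.499, 0.507, -0.496]
force: [-0.3, -0.1, -0.6]
grip_width: 0.524
```

```bash
python3 - <<'E'
from h import *
im,m=shot("wrist","w18");o=manip.get_obs();p=o["ee_pos"]
print(o["t"],p,o["force"],o["grip_width"],Ro.from_quat(o["orientation"]).as_matrix().round(4))
crop(im,220,130,420,300,3.5,"w18c")
E
```

```text
22.125 [ 0.59574224 -0.32560273  0.091767  ] [-0.28726276 -0.91152828 -0.38955705] 0.5228356127927171 [[-0.0123  0.006   0.9999]
 [-0.9999 -0.0093 -0.0122]
 [ 0.0093 -0.9999  0.0061]]
```

View pics/w18c.png

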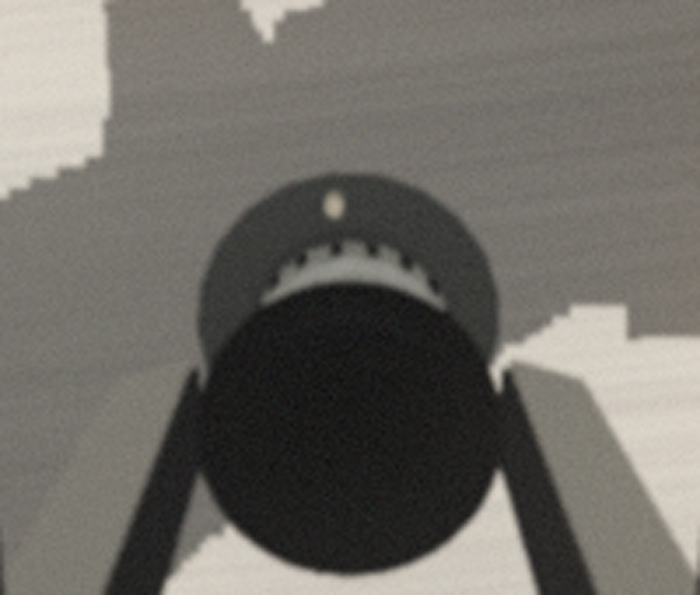

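Request:
{"method": "step_arm", "body": {
  "xyz": [
    [-0.8,-0.5,-15],
    [-0.8,-0.5,-25],
    [-0.8,-0.5,-28],
    [-0.8,-0.5,-30],
    [-0.8,-0.5,-31],
    [-0.8,-0.5,-31]
  ],
  "roll": [0,0,0,0,0,0],
  "fingers": [0.45,0.45,0.45,0.45,0.45,0.45],
  "newtons": 15
}}

```text
t: 22.88
ee_pos: [0.595, -0.3262, 0.0609]
orientation: [0.498, -0.499, 0.507, -0.496]
force: [-0.4, 0.4, -0.5]
grip_width: 0.528
```

Request:
{"method": "step_arm", "body": {
  "xyz": [
    [0,0,-1],
    [0,0,-1],
    [0,0,-1],
    [0,0,0],
    [0,0,30],
    [-20,0,70],
    [-40,20,90],
    [-40,20,90]
  ],
  "roll": [0,0,0,0,0,0,0,0],
  "fingers": [0.45,0.45,0.6,0.75,0.9,1,1,1]
}}

```text
t: 23.88
ee_pos: [0.5552, -0.3058, 0.1528]
orientation: [0.497, -0.498, 0.508, -0.497]
force: [0.3, -0.3, 0.3]
grip_width: 0.999
```

```bash
python3 - <<'E'
from h import *
im,m=shot("wrist","w19");o=manip.get_obs();p=o["ee_pos"]
print(o["t"],p,o["force"],o["grip_width"])
c=proj(m,[.5946,-.3255,.092])[0];x,y=int(c[0]),int(c[1]);print(c)
crop(im,x-80,y-60,x+80,y+60,4.5,"w19c")
for r in blobs(im,(x-45,y-45,x+45,y+45),45,600): print(r,onz(m,r[4],.092))
E
```

```text
23.925 [ 0.55567514 -0.30593681  0.15159555] [ 0.36111663  0.59243966 -0.98597199] 1.002468030479663
[343.4224949  161.35457699]
(2943, array([342.89, 161.83]), array([59.9, 62.6]), np.float64(56.0), array([342.89, 161.83])) [ 0.59422475 -0.32507475  0.092     ]
```

View pics/w19c.png

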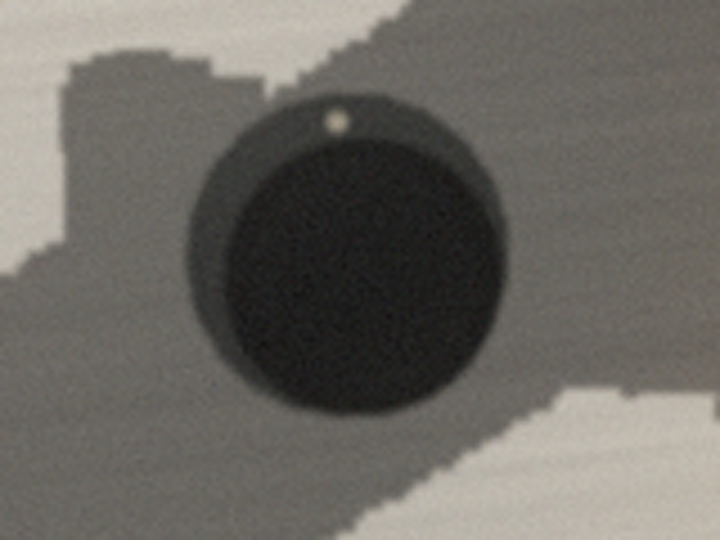

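The small cap is centred on its crown (within 0.5 mm) and level. Back to the stack for the large crown.

Request:
{"method": "step_arm", "body": {
  "xyz": [
    [-10,50,20],
    [-76,596,20],
    [-76,596,20],
    [-76,596,20],
    [-76,596,20],
    [-76,596,20],
    [-76,596,20],
    [-76,596,20]
  ],
  "roll": [0,0,0,0,0,0,0,0],
  "fingers": [1,1,1,1,1,1,1,1]
}}

```text
t: 24.92
ee_pos: [0.4935, 0.1806, 0.1708]
orientation: [0.498, -0.498, 0.508, -0.497]
force: [2.2, -0.2, 0.1]
grip_width: 0.998
```

Request:
{"method": "step_arm", "body": {
  "xyz": [
    [0,0,0]
  ],
  "roll": [0],
  "fingers": [1]
}}

```text
t: 25.05
ee_pos: [0.4926, 0.187, 0.1689]
orientation: [0.501, -0.496, 0.504, -0.499]
force: [0.0, -0.8, -0.6]
grip_width: 1.001
```

Request:
{"method": "step_arm", "body": {
  "xyz": [
    [-10,60,-30],
    [-13,104,-60],
    [-13,104,-60],
    [-13,104,-60],
    [-13,104,-60]
  ],
  "roll": [0,0,0,0,0],
  "fingers": [1,1,1,1,1]
}}

```text
t: 25.68
ee_pos: [0.4811, 0.2888, 0.1097]
orientation: [0.5, -0.496, 0.506, -0.498]
force: [-0.6, 0.6, -0.0]
grip_width: 1.0
```

```bash
python3 - <<'E'
from h import *
im,m=shot("wrist","w20");o=manip.get_obs();p=o["ee_pos"]
print(o["t"],p,Ro.from_quat(o["orientation"]).as_matrix().round(4)[:,:2].T)
c=proj(m,[.493,.2915,.042])[0];x,y=int(c[0]),int(c[1]);print(c)
crop(im,x-80,y-60,x+80,y+60,4.5,"w20c")
for r in blobs(im,(x-25,y-25,x+25,y+25),60,50): print(r,onz(m,r[4],.038))
E
```

```text
25.725 [0.4809691  0.28912905 0.10979903] [[-0.0038 -0.9999  0.0104]
 [ 0.008  -0.0105 -0.9999]]
[316.0332617  193.44479661]
(391, array([316.24, 194.  ]), array([21.6, 23.1]), np.float64(77.0), array([316.24, 194.  ])) [0.49165064 0.2913278  0.038     ]
```

View pics/w20c.png

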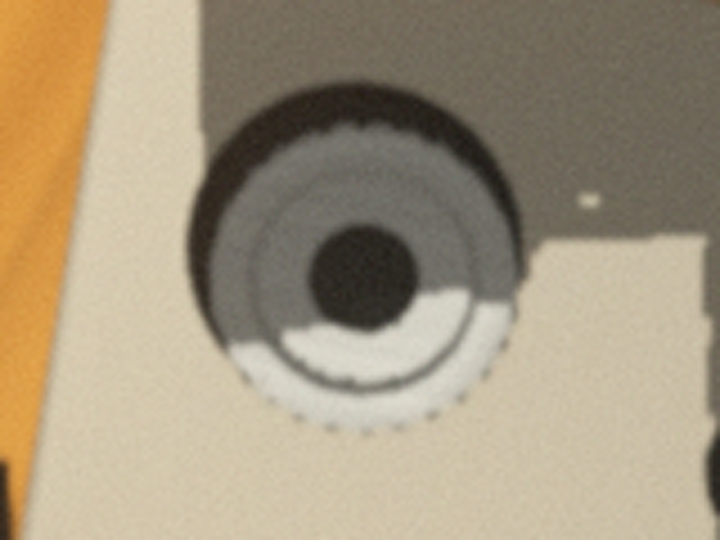

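Request:
{"method": "step_arm", "body": {
  "xyz": [
    [6,2,-40],
    [11,2.2,-80],
    [11,2.2,-98],
    [11,2.2,-102.5],
    [11,2.2,-102.5],
    [11,2.2,-102.5],
    [11,2.2,-102.5],
    [11,2.2,-102.5]
  ],
  "roll": [0,0,0,0,0,0,0,0],
  "fingers": [0.9,0.8,0.75,0.75,0.5,0.5,0.5,0.5],
  "newtons": 25
}}

```text
t: 26.72
ee_pos: [0.4928, 0.2916, 0.0085]
orientation: [0.499, -0.496, 0.506, -0.499]
force: [-0.5, -0.4, 6.9]
grip_width: 0.608
```

Request:
{"method": "step_arm", "body": {
  "xyz": [
    [0,0,0],
    [0,0,0]
  ],
  "roll": [0,0],
  "fingers": [0.5,0.5]
}}

```text
t: 26.98
ee_pos: [0.4926, 0.2919, 0.0085]
orientation: [0.499, -0.496, 0.506, -0.499]
force: [0.3, 0.2, 2.0]
grip_width: 0.604
```

```bash
python3 - <<'E'
from h import *
im,m=shot("wrist","w21");o=manip.get_obs();p=o["ee_pos"]
print(o["t"],p,o["force"],o["grip_width"])
crop(im,220,130,420,300,3.5,"w21c")
_,m0=load("w20")
for r in blobs(im,(300,225,340,262),60,100): print(r,tri([m0,m],[(316.24,194.),r[4]]))
E
```

```text
27.025 [0.49264135 0.29187216 0.00853019] [-0.1972393   0.62451181  2.30866675] 0.6092517758220126
(759, array([319.59, 250.14]), array([26.7, 37.8]), np.float64(89.0), array([319.6, 250.1])) (array([0.49022403, 0.29196787, 0.03158721]), [np.float64(0.6431941540726098), np.float64(0.6431941540725519)])
```

View pics/w21c.png

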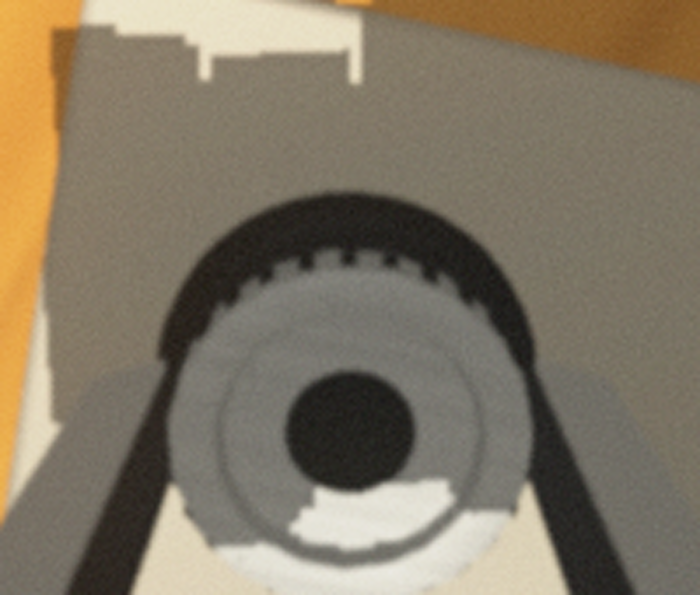

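Width 0.608 (58 mm), so the large crown is held. Lifting slowly and watching that the cap stays behind.

Request:
{"method": "step_arm", "body": {
  "xyz": [
    [0,0,2],
    [0,0,6],
    [0,0,15],
    [0,0,50],
    [0,0,100],
    [0,0,100]
  ],
  "roll": [0,0,0,0,0,0],
  "fingers": [0.5,0.5,0.5,0.5,0.5,0.5]
}}

```text
t: 27.78
ee_pos: [0.4955, 0.2925, 0.1124]
orientation: [0.497, -0.495, 0.506, -0.502]
force: [1.0, 0.4, -1.2]
grip_width: 0.61
```

```bash
python3 - <<'E'
from h import *
im,m=shot("wrist","w22");o=manip.get_obs();p=o["ee_pos"]
print(o["t"],p,o["force"],o["grip_width"])
for r in blobs(im,(300,225,340,270),60,100): print(r,(onz(m,r[4],p[2]-.0085+.038)-p)*1000)
E
```

```text
27.825 [0.49365634 0.29241216 0.11029321] [-0.20600722 -0.4634618  -0.67761519] 0.6100693036316012
(910, array([319.62, 252.65]), array([32.4, 35.7]), np.float64(88.0), array([319.62, 252.66])) [-0.55862119  0.78040031 29.5       ]
```

View pics/w22.png

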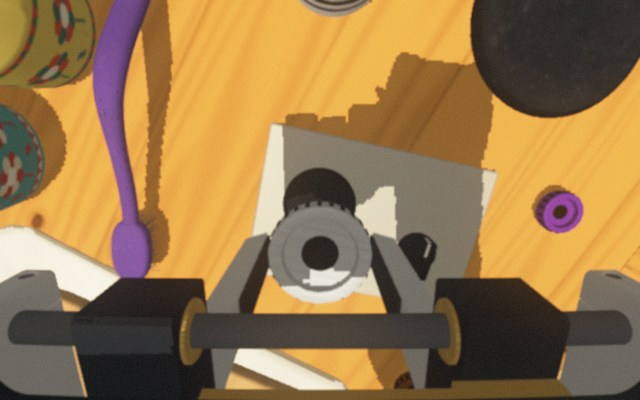

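Request:
{"method": "step_arm", "body": {
  "xyz": [
    [0,-20,50],
    [42,-224,50],
    [84,-449,50],
    [84,-449,50],
    [84,-449,50],
    [84,-449,50],
    [84,-449,50],
    [84,-449,50]
  ],
  "roll": [0,0,0,0,0,0,0,0],
  "fingers": [0.5,0.5,0.5,0.5,0.5,0.5,0.5,0.5]
}}

```text
t: 28.82
ee_pos: [0.577, -0.1577, 0.1588]
orientation: [0.498, -0.497, 0.505, -0.5]
force: [0.9, -0.7, -0.3]
grip_width: 0.607
```

Request:
{"method": "step_arm", "body": {
  "xyz": [
    [0,0,0],
    [0,0,0]
  ],
  "roll": [0,0],
  "fingers": [0.5,0.5]
}}

```text
t: 29.08
ee_pos: [0.576, -0.1569, 0.1573]
orientation: [0.498, -0.498, 0.504, -0.5]
force: [0.3, 0.7, -0.5]
grip_width: 0.611
```

Request:
{"method": "step_arm", "body": {
  "xyz": [
    [1.4,0.4,-40],
    [1.4,0.4,-70],
    [1.4,0.4,-79],
    [1.4,0.4,-79],
    [1.4,0.4,-79]
  ],
  "roll": [0,0,0,0,0],
  "fingers": [0.5,0.5,0.5,0.5,0.5]
}}

```text
t: 29.7
ee_pos: [0.5783, -0.1564, 0.0795]
orientation: [0.498, -0.497, 0.504, -0.5]
force: [-0.6, 0.0, -1.8]
grip_width: 0.609
```

```bash
python3 - <<'E'
from h import *
im,m=shot("wrist","w23");o=manip.get_obs();p=o["ee_pos"]
print(o["t"],p,o["force"],o["grip_width"])
crop(im,220,130,420,300,3.5,"w23c")
E
```

```text
29.75 [ 0.57828672 -0.15651302  0.07953505] [-0.6345899   0.27609465 -1.47346626] 0.6112028653567759
```

View pics/w23c.png

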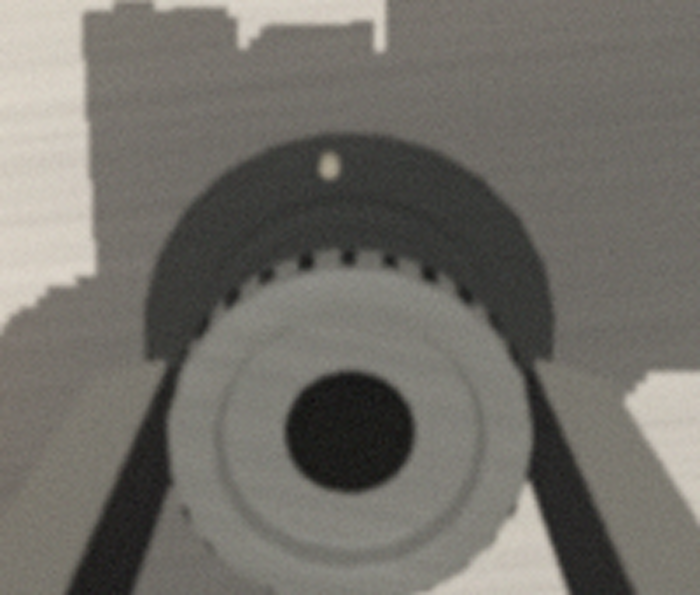

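Request:
{"method": "step_arm", "body": {
  "xyz": [
    [-0.7,0,-12],
    [-0.7,0,-20],
    [-0.7,0,-25],
    [-0.7,0,-28],
    [-0.7,0,-30],
    [-0.7,0,-30]
  ],
  "roll": [0,0,0,0,0,0],
  "fingers": [0.5,0.5,0.5,0.5,0.5,0.5],
  "newtons": 15
}}

```text
t: 30.5
ee_pos: [0.5776, -0.1566, 0.0495]
orientation: [0.498, -0.497, 0.504, -0.5]
force: [-0.4, 0.1, -0.3]
grip_width: 0.61
```

Request:
{"method": "step_arm", "body": {
  "xyz": [
    [0,0,-0.5],
    [0,0,-0.5],
    [0,0,0],
    [0,0,0],
    [-10,0,30],
    [-40,30,90],
    [-40,30,100],
    [-40,30,100]
  ],
  "roll": [0,0,0,0,0,0,0,0],
  "fingers": [0.5,0.65,0.75,0.9,1,1,1,1]
}}

```text
t: 31.5
ee_pos: [0.5389, -0.1266, 0.1505]
orientation: [0.497, -0.496, 0.505, -0.501]
force: [0.6, 0.0, 0.4]
grip_width: 1.003
```

```bash
python3 - <<'E'
from h import *
im,m=shot("wrist","w24");o=manip.get_obs();p=o["ee_pos"]
print(o["t"],p,o["force"],o["grip_width"])
c=proj(m,[.5768,-.1557,.078])[0];x,y=int(c[0]),int(c[1]);print(c)
crop(im,x-80,y-60,x+80,y+60,4.5,"w24c")
for r in blobs(im,(x-22,y-22,x+22,y+22),60,50): print(r,onz(m,r[4],.078))
E
```

```text
31.55 [ 0.53833679 -0.12654911  0.14936384] [-0.94307427 -0.20829006 -0.25252142] 0.9972493638948994
[354.49477424 162.04463606]
(435, array([354.93, 162.52]), array([23.2, 23.9]), np.float64(56.0), array([354.93, 162.52])) [ 0.57640147 -0.15607357  0.078     ]
```

View pics/w24c.png

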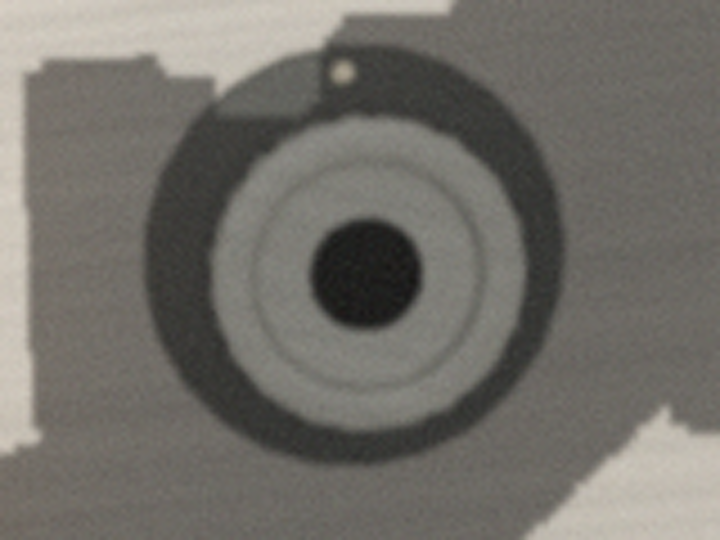

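The large crown is level and concentric in its cup. Now the large cap.

Request:
{"method": "step_arm", "body": {
  "xyz": [
    [-10,50,10],
    [-58,416,10],
    [-58,416,10],
    [-58,416,10],
    [-58,416,10],
    [-58,416,10],
    [-58,416,-20],
    [-58,416,-20]
  ],
  "roll": [0,0,0,0,0,0,0,0],
  "fingers": [1,1,1,1,1,1,1,1]
}}

```text
t: 32.55
ee_pos: [0.4772, 0.2939, 0.1249]
orientation: [0.502, -0.495, 0.501, -0.501]
force: [-0.0, -0.6, -0.9]
grip_width: 1.001
```

Request:
{"method": "step_arm", "body": {
  "xyz": [
    [0,0,0],
    [0,0,0]
  ],
  "roll": [0,0],
  "fingers": [1,1]
}}

```text
t: 32.8
ee_pos: [0.4776, 0.2924, 0.1245]
orientation: [0.502, -0.496, 0.502, -0.5]
force: [-0.2, 0.2, 0.2]
grip_width: 1.003
```

```bash
python3 - <<'E'
from h import *
im,m=shot("wrist","w25");o=manip.get_obs();p=o["ee_pos"]
print(o["t"],p,o["grip_width"])
c=proj(m,[.493,.2915,.021])[0];x,y=int(c[0]),int(c[1]);print(c)
for r in blobs(im,(x-50,y-50,x+50,y+50),55,500): print(r,onz(m,r[4],.020))
E
```

```text
32.85 [0.47791474 0.29225657 0.12488622] 1.0003503032503667
[320.15032879 181.42871531]
(3684, array([318.76, 180.13]), array([68.1, 68.9]), np.float64(82.0), array([318.76, 180.13])) [0.49405698 0.29280612 0.02      ]
```

View pics/w25.png

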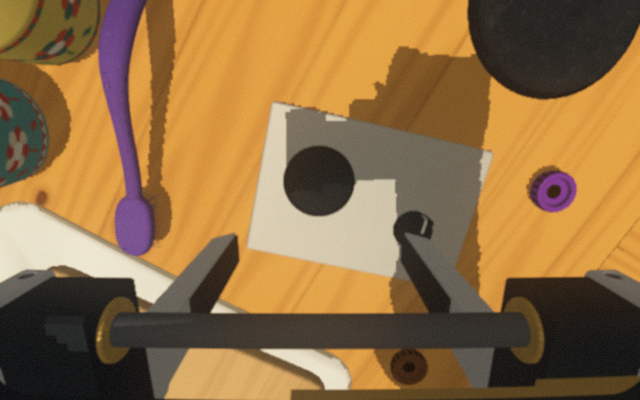

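Request:
{"method": "step_arm", "body": {
  "xyz": [
    [8,0.5,-50],
    [16,0.5,-90],
    [16,0.5,-115],
    [16,0.5,-128],
    [16,0.5,-133],
    [16,0.5,-136],
    [16,0.5,-136]
  ],
  "roll": [0,0,0,0,0,0,0],
  "fingers": [0.95,0.9,0.9,0.9,0.9,0.9,0.9]
}}

```text
t: 33.72
ee_pos: [0.4943, 0.293, -0.0104]
orientation: [0.501, -0.496, 0.502, -0.501]
force: [0.4, -0.1, -0.1]
grip_width: 0.901
```

```bash
python3 - <<'E'
from h import *
im,m=shot("wrist","w26");o=manip.get_obs();p=o["ee_pos"]
print(o["t"],p,o["grip_width"],o["force"])
crop(im,200,110,440,300,3,"w26c")
_,m0=load("w25")
for r in blobs(im,(255,170,385,290),50,500): print(r,tri([m0,m],[(318.76,180.13),r[4]]),onz(m,r[4],.021))
E
```

```text
33.775 [ 0.49434049  0.29312508 -0.01039578] 0.9022295458543553 [ 0.0818555   0.3913005  -0.39792773]
(9216, array([320.88, 245.88]), array([ 99. , 120.5]), np.float64(90.0), array([320.86, 245.82])) (array([0.49113535, 0.29278449, 0.00364569]), [np.float64(0.0918875901711484), np.float64(0.09188759017104264)]) [0.49790083 0.29310449 0.021     ]
```

View pics/w26c.png

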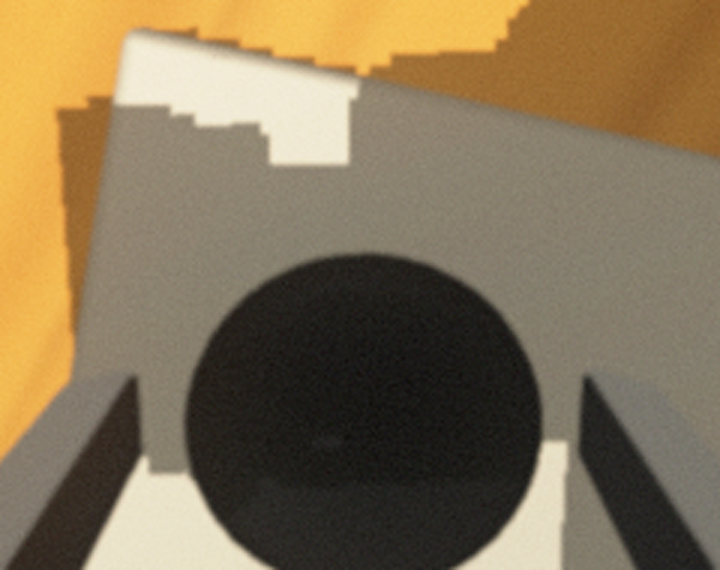

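Request:
{"method": "step_arm", "body": {
  "xyz": [
    [0,0,-1],
    [0,0,-1],
    [0,0,-1],
    [0,0,-1],
    [0,0,-1],
    [0,0,-1]
  ],
  "roll": [0,0,0,0,0,0],
  "fingers": [0.8,0.62,0.62,0.62,0.62,0.62],
  "newtons": 25
}}

```text
t: 34.52
ee_pos: [0.4945, 0.2931, -0.0112]
orientation: [0.501, -0.496, 0.502, -0.501]
force: [-1.6, -1.0, 4.0]
grip_width: 0.715
```

```bash
python3 - <<'E'
from h import *
im,m=shot("wrist","w27");o=manip.get_obs();p=o["ee_pos"]
print(o["t"],p,o["grip_width"],o["force"])
crop(im,200,110,440,300,3,"w27c")
E
```

```text
34.575 [ 0.49447853  0.29309459 -0.01118145] 0.7127710310839871 [-1.0569383  -0.03197813  4.11032895]
```

View pics/w27c.png

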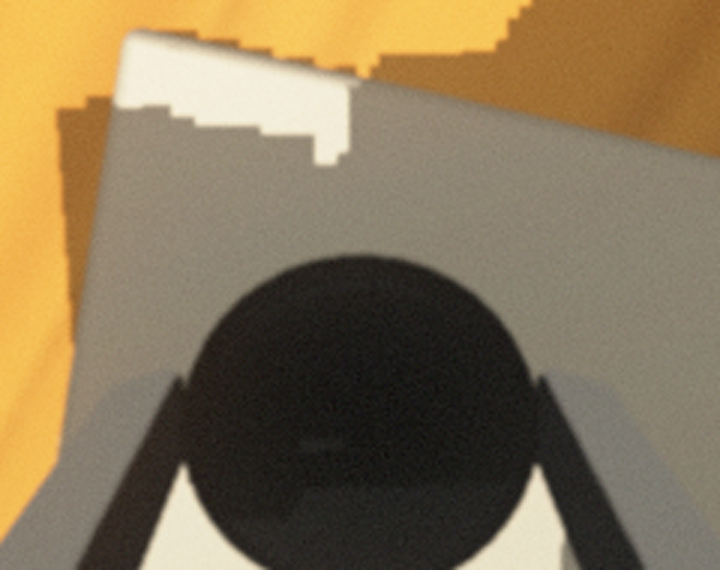

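The large cap is gripped (0.713, about 68 mm). Lift.

Request:
{"method": "step_arm", "body": {
  "xyz": [
    [0,0,2],
    [0,0,8],
    [0,0,30],
    [0,0,80],
    [0,0,140],
    [0,0,150],
    [0,0,150]
  ],
  "roll": [0,0,0,0,0,0,0],
  "fingers": [0.62,0.62,0.62,0.62,0.62,0.62,0.62]
}}

```text
t: 35.45
ee_pos: [0.494, 0.2935, 0.1388]
orientation: [0.501, -0.496, 0.502, -0.501]
force: [-0.1, -0.4, -1.5]
grip_width: 0.715
```

```bash
python3 - <<'E'
from h import *
im,m=shot("wrist","w28");o=manip.get_obs();p=o["ee_pos"]
print(o["t"],p,o["grip_width"],o["force"])
crop(im,200,110,440,310,3,"w28c")
P=np.array([p+[0.034*np.cos(t),.034*np.sin(t),.0322] for t in np.linspace(0,2*np.pi,60)]);u=proj(m,P);print(u.min(0),u.max(0),u.mean(0))
E
```

```text
35.5 [0.49321101 0.29325862 0.13769653] 0.7134760027882291 [-0.10112946  0.45678439 -3.22500807]
[260.72602681 193.70210665] [381.77290187 306.6998661 ] [321.27941321 250.57811153]
```

View pics/w28c.png

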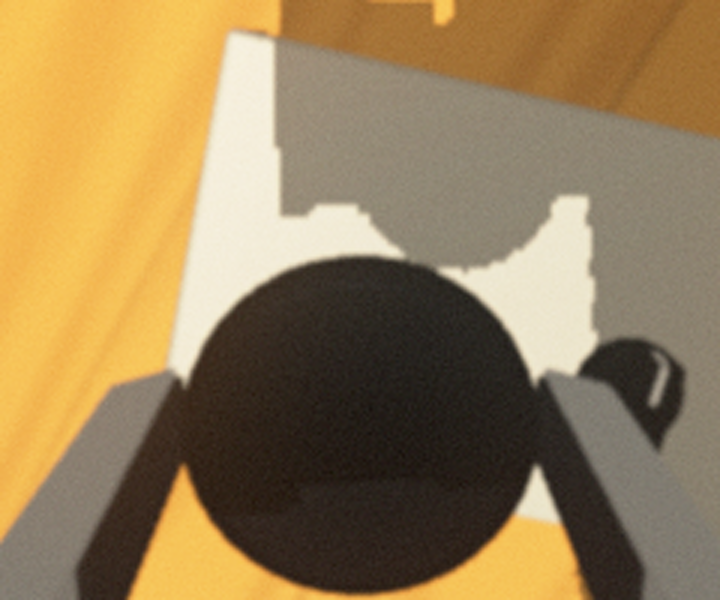

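Request:
{"method": "step_arm", "body": {
  "xyz": [
    [0,-20,35],
    [42,-224,35],
    [84.4,-450,35],
    [84.4,-450,35],
    [84.4,-450,35],
    [84.4,-450,35],
    [84.4,-450,35],
    [84.4,-450,35]
  ],
  "roll": [0,0,0,0,0,0,0,0],
  "fingers": [0.62,0.62,0.62,0.62,0.62,0.62,0.62,0.62]
}}

```text
t: 36.5
ee_pos: [0.5765, -0.1571, 0.1702]
orientation: [0.502, -0.497, 0.5, -0.5]
force: [1.0, 0.6, -1.7]
grip_width: 0.713
```

Request:
{"method": "step_arm", "body": {
  "xyz": [
    [0,0,-20],
    [0,0,-60],
    [0,0,-80],
    [0,0,-80],
    [0,0,-80]
  ],
  "roll": [0,0,0,0,0],
  "fingers": [0.62,0.62,0.62,0.62,0.62]
}}

```text
t: 37.12
ee_pos: [0.5771, -0.1574, 0.0909]
orientation: [0.502, -0.497, 0.501, -0.5]
force: [-0.0, -0.5, -1.2]
grip_width: 0.718
```

```bash
python3 - <<'E'
from h import *
im,m=shot("wrist","w29");o=manip.get_obs();p=o["ee_pos"]
print(o["t"],p,o["grip_width"],o["force"])
crop(im,200,110,440,310,3,"w29c")
E
```

```text
37.175 [ 0.57742607 -0.15738756  0.09134102] 0.7135736917419544 [-1.13074774 -0.25877524 -2.02941717]
```

View pics/w29c.png

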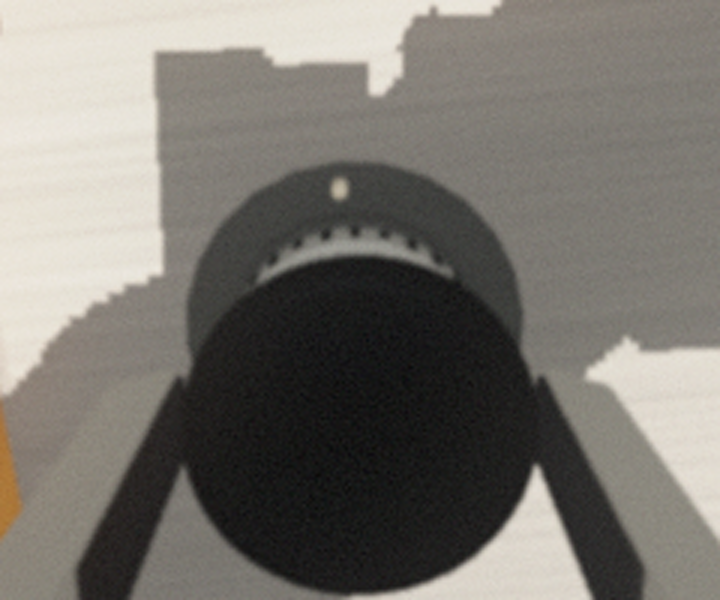

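Aligned. Lower by about 31 mm with a 0.8 mm y correction.

Request:
{"method": "step_arm", "body": {
  "xyz": [
    [0,0.8,-15],
    [0,0.8,-24],
    [0,0.8,-28],
    [0,0.8,-30],
    [0,0.8,-31],
    [0,0.8,-31]
  ],
  "roll": [0,0,0,0,0,0],
  "fingers": [0.62,0.62,0.62,0.62,0.62,0.62],
  "newtons": 15
}}

```text
t: 37.92
ee_pos: [0.5775, -0.1567, 0.0605]
orientation: [0.502, -0.497, 0.501, -0.5]
force: [0.1, 0.6, -2.1]
grip_width: 0.715
```

Request:
{"method": "step_arm", "body": {
  "xyz": [
    [0,0,-0.7],
    [0,0,-0.7],
    [0,0,-0.7],
    [0,0,0],
    [-5,0,30],
    [-40,0,90],
    [-60,0,110],
    [-60,0,110]
  ],
  "roll": [0,0,0,0,0,0,0,0],
  "fingers": [0.62,0.62,0.8,0.9,1,1,1,1]
}}

```text
t: 38.92
ee_pos: [0.5176, -0.1575, 0.1726]
orientation: [0.501, -0.496, 0.502, -0.501]
force: [-0.3, -0.0, 0.1]
grip_width: 1.0
```

```bash
python3 - <<'E'
from h import *
im,m=shot("wrist","w30");o=manip.get_obs();p=o["ee_pos"]
print(o["t"],p,o["force"],o["grip_width"])
c=proj(m,[.5768,-.156,.092])[0];x,y=int(c[0]),int(c[1]);print(c)
for r in blobs(im,(x-55,y-55,x+55,y+55),45,600): print(r,onz(m,r[4],.092))
E
```

```text
38.975 [ 0.51819507 -0.15653629  0.17119424] [-0.91312404  0.40543926 -0.46396797] 0.9970075233578972
[318.02520341 135.30597488]
(3493, array([320.31, 141.18]), array([66. , 78.7]), np.float64(39.0), array([321.61, 144.66])) [ 0.56900018 -0.1590605   0.092     ]
```

View pics/w30.png

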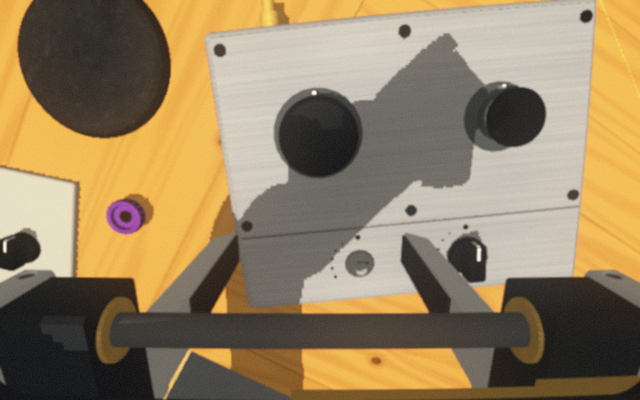

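The large cap sits centred at (319,135) and the small one at (515,117). Now for the spindle (360,263) and the fitted knob (468,255): two views.

Request:
{"method": "step_arm", "body": {
  "xyz": [
    [-60,-30,0],
    [-115,-60,-10],
    [-115,-60,-10],
    [-115,-60,-10],
    [-115,-60,-10]
  ],
  "roll": [0,0,0,0,0],
  "fingers": [1,1,1,1,1]
}}

```text
t: 39.6
ee_pos: [0.4049, -0.216, 0.1607]
orientation: [0.502, -0.495, 0.501, -0.501]
force: [1.2, 0.6, -0.2]
grip_width: 1.0
```

```bash
python3 - <<'E'
from h import *
im,m=shot("wrist","w31");o=manip.get_obs();print(o["t"],o["ee_pos"],o["joints"].round(2))
E
```

```text
39.65 [ 0.40470567 -0.21599955  0.16081017] [-0.16  0.51  0.85  2.08 -0.55  0.78 -0.53]
```

Request:
{"method": "step_arm", "body": {
  "xyz": [
    [10,-30,-40],
    [10,-50,-40],
    [10,-50,-40],
    [10,-50,-40]
  ],
  "roll": [0,0,0,0],
  "fingers": [1,1,1,1]
}}

```text
t: 40.15
ee_pos: [0.4152, -0.2649, 0.1208]
orientation: [0.502, -0.495, 0.5, -0.502]
force: [-1.0, 0.2, -0.3]
grip_width: 1.002
```

```bash
python3 - <<'E'
from h import *
im,m=shot("wrist","w32");o=manip.get_obs();print(o["t"],o["ee_pos"],o["joints"].round(2))
E
```

```text
40.2 [ 0.41522158 -0.26470394  0.12092137] [ 0.01  0.61  0.76  2.03 -0.62  0.74 -0.4 ]
```

View pics/w31.png

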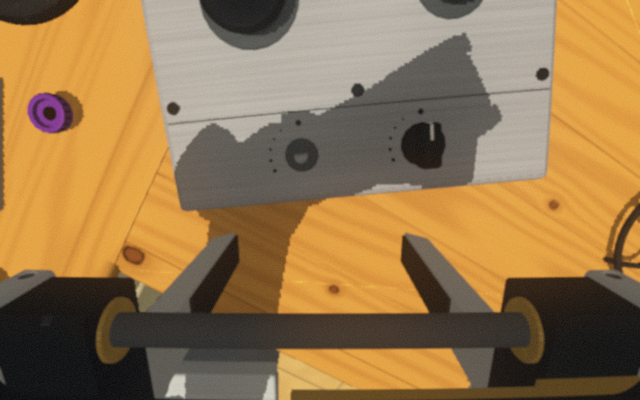

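View pics/w32.png

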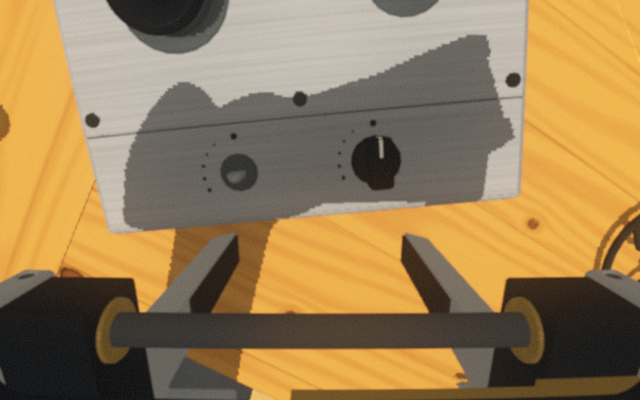

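```bash
python3 - <<'E'
from h import *
a,_=load("w31");b,_=load("w32")
f=lambda im,x,y:cv2.resize(im[y-32:y+32,x-38:x+38],None,fx=5,fy=5,interpolation=cv2.INTER_CUBIC)
g=lambda i:np.clip(i.astype(float)*1.7,0,255).astype(np.uint8)
A=np.vstack([np.hstack([f(a,301,153),f(a,424,144)]),np.hstack([f(b,239,170),f(b,377,158)])])
cv2.imwrite("pics/sp.png",g(A[:,:]))
print(A.shape)
E
```

```text
(640, 760, 3)
```

View pics/sp.png

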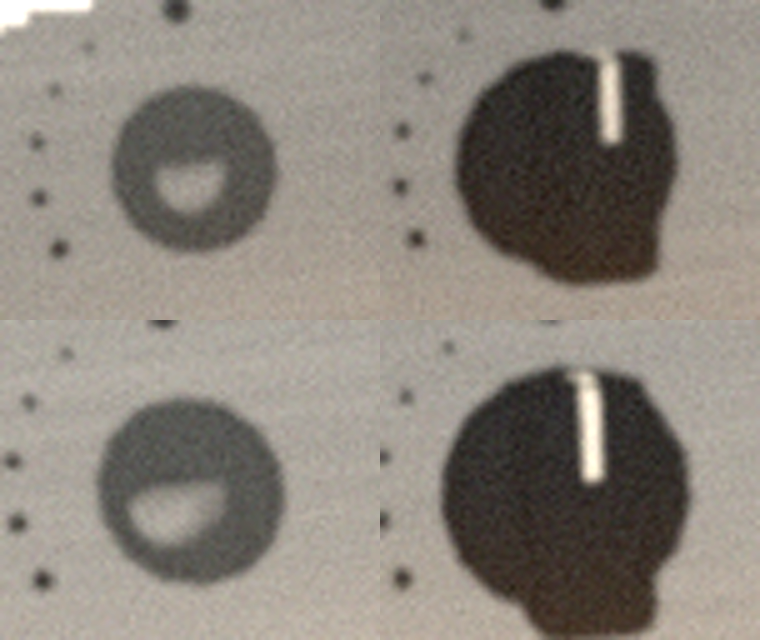

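```bash
python3 - <<'E'
from h import *
a,ma=load("w31");b,mb=load("w32")
for im,bx,th in ((a,(278,132,325,177),(78,84,88)),(b,(214,148,264,198),(78,84,88))):
    for t in th:
        g=cv2.GaussianBlur(im,(0,0),0.8)
        for r in blobs(g,bx,t,150): print(t,r)
# white line by threshold, direction by PCA on plane z=.088
for n,im,m,bx in (("A",a,ma,(420,112,440,146)),("B",b,mb,(370,128,392,164))):
    x0,y0,x1,y1=bx;g=cv2.cvtColor(im[y0:y1,x0:x1],cv2.COLOR_BGR2GRAY);ys,xs=np.nonzero(g>95)
    P=np.array([onz(m,(x+x0,y+y0),.088)[:2] for x,y in zip(xs,ys)])
    l=cv2.fitLine(P.astype(np.float32)*1000,cv2.DIST_L2,0,.01,.01).ravel();v=l[:2]*np.sign(l[0]);d=(P*1000-l[2:])@v
    print(n,len(xs),"dir deg",np.degrees(np.arctan2(v[1],v[0])).round(2),"outer end",(l[2:]+v*d.max()).round(1),"inner",(l[2:]+v*d.min()).round(1))
# flat edge of D at z .076: crop pts
for n,m,p,q in (("A",ma,(263+157/5,121+160/5),(263+224/5,121+156/5)),("B",mb,(201+135/5,138+173/5),(201+222/5,138+163/5))):
    P,Q=onz(m,p,.076),onz(m,q,.076);v=P-Q;print(n,"flat edge",P.round(4),Q.round(4),"normal deg",np.degrees(np.arctan2(-v[0],v[1])).round(1))
E
```

```text
78 (902, array([301.35, 154.42]), array([33.7, 34.1]), np.float64(134.0), array([301.35, 154.43]))
84 (960, array([301.37, 154.43]), array([34.7, 35.2]), np.float64(128.0), array([301.37, 154.43]))
88 (1014, array([301.39, 154.39]), array([35.6, 36.3]), np.float64(109.0), array([301.39, 154.4 ]))
78 (1094, array([238.74, 171.78]), array([36.2, 38.4]), np.float64(131.0), array([238.74, 171.79]))
84 (1142, array([238.74, 171.78]), array([37.1, 39.2]), np.float64(131.0), array([238.74, 171.78]))
88 (1176, array([238.72, 171.77]), array([37.6, 39.8]), np.float64(130.0), array([238.72, 171.77]))
A 55 dir deg 10.3 outer end [ 476.7 -306.1] inner [ 462.  -308.8]
B 160 dir deg 4.42 outer end [ 482.3 -306.6] inner [ 461.5 -308.2]
A flat edge [ 0.4485 -0.1939  0.076 ] [ 0.4493 -0.2055  0.076 ] normal deg 3.7
B flat edge [ 0.4476 -0.1949  0.076 ] [ 0.4492 -0.2082  0.076 ] normal deg 6.9
```

```bash
python3 - <<'E'
from h import *
a,ma=load("w31");b,mb=load("w32")
X,res=tri([ma,mb],[(301.37,154.42),(238.74,171.78)]);print("bezel",X,res,onz(ma,(301.37,154.42),.060),onz(mb,(238.74,171.78),.060))
for n,im,m,bx in (("A",a,ma,(424,116,440,143)),("B",b,mb,(374,132,390,162))):
    x0,y0,x1,y1=bx;g=cv2.cvtColor(im[y0:y1,x0:x1],cv2.COLOR_BGR2GRAY).astype(float);g=cv2.GaussianBlur(g,(0,0),.7)
    # per-row centroid
    pts=[]
    for r in range(g.shape[0]):
        w=np.clip(g[r]-55,0,None)
        if w.max()>25: pts.append((x0+(w*np.arange(len(w))).sum()/w.sum(),y0+r))
    pts=np.array(pts);print(n,pts[[0,-1]].round(1).tolist(),len(pts))
    pts=pts[2:-2]
    P=np.array([onz(m,p,.088)[:2]*1000 for p in pts])
    k=np.polyfit(P[:,0],P[:,1],1);print(" dir",np.degrees(np.arctan(k[0])).round(2))
# hob seam
for n,im,m,p,q in (("A",a,ma,(168,124),(550,89.5)),("B",b,mb,(88,138),(523,97))):
    P,Q=onz(m,p,.058),onz(m,q,.058);v=P-Q;print(n,"seam normal",np.degrees(np.arctan2(-v[0],v[1])).round(2))
# D spot mask edges: bright spot on the spindle
for n,im,bx in (("A",a,(290,148,314,166)),("B",b,(222,160,252,182))):
    for r in blobs(cv2.GaussianBlur(im,(0,0),.6),bx,100,10,dark=False,sc=6): print(n,r)
E
```

```text
bezel [ 0.44568156 -0.19916322  0.05929498] [np.float64(0.01861057963821779), np.float64(0.01861057963820142)] [ 0.44573436 -0.19920117  0.06      ] [ 0.4458083  -0.19932593  0.06      ]
A [[431.4, 116.0], [431.8, 139.0]] 24
 dir 7.07
B [[381.5, 132.0], [381.0, 157.0]] 26
 dir 2.73
A seam normal 5.57
B seam normal 5.68
```

The bezel triangulates to (0.4457, -0.1992, 0.0593), against 60 mm expected. The target yaw is about 5.4°: hob seam 5.6, fitted knob's line about 5, spindle flat 3.7–6.9. Now the loose knob.

Request:
{"method": "step_arm", "body": {
  "xyz": [
    [0,40,30],
    [-10,460,30],
    [-10,460,30],
    [-10,460,30],
    [-10,460,30],
    [-10,460,30],
    [-10,460,30],
    [-10,460,0]
  ],
  "roll": [0,-8,-16,-16,-16,-16,-16,-16],
  "fingers": [1,1,1,1,1,1,1,1]
}}

```text
t: 41.2
ee_pos: [0.4056, 0.2004, 0.1219]
orientation: [0.428, -0.559, 0.564, -0.431]
force: [0.1, 0.9, 0.6]
grip_width: 1.004
```

Request:
{"method": "step_arm", "body": {
  "xyz": [
    [0,0,0],
    [0,0,0],
    [0,0,0]
  ],
  "roll": [0,0,0],
  "fingers": [1,1,1]
}}

```text
t: 41.58
ee_pos: [0.4061, 0.1992, 0.1227]
orientation: [0.427, -0.56, 0.565, -0.431]
force: [0.2, -0.2, -0.4]
grip_width: 0.998
```

```bash
python3 - <<'E'
from h import *
im,m=shot("wrist","w33");o=manip.get_obs();print(o["t"],o["ee_pos"],o["joints"].round(2),Ro.from_quat(o["orientation"]).as_matrix()[:,0])
E
```

```text
41.625 [0.40613115 0.19926219 0.12267497] [-1.16  0.63  0.98  2.13 -0.77  0.77 -1.52] [-2.64171200e-01 -9.64475784e-01  1.95796943e-04]
```

View pics/w33.png

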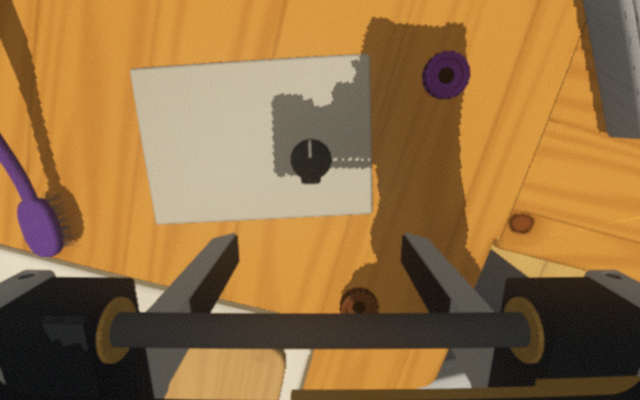

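The knob is at (311,160), with its white line pointing straight up the image and so almost aligned with the tool. A second, closer view follows.

Request:
{"method": "step_arm", "body": {
  "xyz": [
    [0,-20,-40],
    [0,-20,-50],
    [0,-20,-50],
    [0,-20,-50]
  ],
  "roll": [0,0,0,0],
  "fingers": [0.6,0.6,0.6,0.6]
}}

```text
t: 42.12
ee_pos: [0.4069, 0.1797, 0.0734]
orientation: [0.427, -0.56, 0.565, -0.431]
force: [0.5, 0.4, 1.1]
grip_width: 0.623
```

```bash
python3 - <<'E'
from h import *
im,m=shot("wrist","w34");o=manip.get_obs();print(o["t"],o["ee_pos"])
a,ma=load("w33")
c=proj(m,[.447,.192,.03])[0];x,y=int(c[0]),int(c[1]);print(c)
A=cv2.resize(a[125:195,271:351],None,fx=5,fy=5,interpolation=cv2.INTER_CUBIC)
B=cv2.resize(im[y-35:y+35,x-40:x+40],None,fx=5,fy=5,interpolation=cv2.INTER_CUBIC)
cv2.imwrite("pics/kn.png",np.clip(np.hstack([A,B])*1.5,0,255).astype(np.uint8));print(x,y)
E
```

```text
42.175 [0.40684088 0.17982739 0.0734069 ]
[290.50440727 169.5631567 ]
290 169
```

View pics/kn.png

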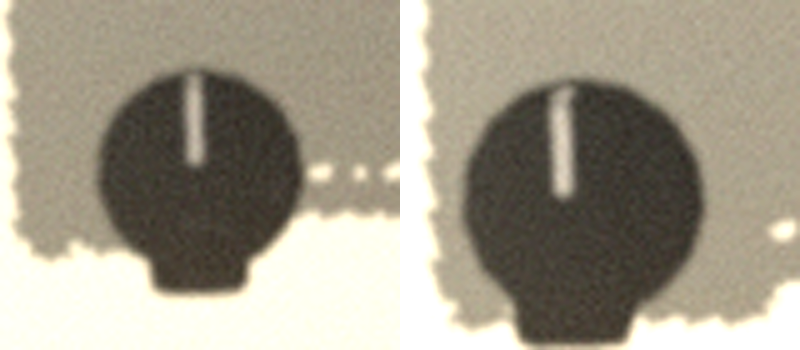

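```bash
python3 - <<'E'
from h import *
_,ma=load("w33");_,mb=load("w34")
a,_=load("w33");b,_=load("w34")
sk=[(311.1-.4,159.1-.4),(286.7-.4,173.5-.4)]
print("skirt tri",tri([ma,mb],sk),onz(ma,sk[0],.019),onz(mb,sk[1],.019))
A=[(309.6,157.2),(309.4,140.0)];B=[(282.2,172.6),(281.6,154)]
print("inner",tri([ma,mb],[A[0],B[0]]),"outer",tri([ma,mb],[A[1],B[1]]))
for n,im,m,bx in (("A",a,ma,(304,141,316,157)),("B",b,mb,(276,154,288,172))):
    x0,y0,x1,y1=bx;g=cv2.cvtColor(im[y0:y1,x0:x1],cv2.COLOR_BGR2GRAY).astype(float)
    w=np.clip(g-55,0,None);xs=x0+(w*np.arange(w.shape[1])).sum(1)/w.sum(1)
    P=np.array([onz(m,(x,y0+i),.037)[:2]*1000 for i,x in enumerate(xs)])
    k=np.polyfit(P[:,0],P[:,1],1);print(n,"dir",np.degrees(np.arctan(k[0])).round(2),P[0].round(1),P[-1].round(1))
# rear bar corners z=37
for n,m,l,r in (("A",ma,(271+152/5,125+288/5),(271+245/5,125+288/5)),("B",mb,(250+120/5,134+340/5),(250+229/5,134+340/5))):
    L,R_=onz(m,l,.037),onz(m,r,.037);v=L-R_;print(n,"rear edge",L.round(4),R_.round(4),"mid",((L+R_)/2).round(4),np.linalg.norm(v).round(4),"normal",np.degrees(np.arctan2(-v[0],v[1])).round(1))
o=manip.get_obs();x=Ro.from_quat(o["orientation"]).as_matrix()[:,0];print(np.degrees(np.arctan2(x[1],x[0])))
E
```

```text
skirt tri (array([0.44335553, 0.19813019, 0.01338483]), [np.float64(0.07684435003197063), np.float64(0.07684435003206794)]) [0.44398318 0.19784591 0.019     ] [0.44395186 0.19733805 0.019     ]
inner (array([0.4474757 , 0.19733646, 0.03907694]), [np.float64(0.01644518483098389), np.float64(0.01644518483093676)]) outer (array([0.46135938, 0.19318787, 0.0448112 ]), [np.float64(0.5406404625364214), np.float64(0.5406404625365391)])
A dir -14.46 [460.7 193.9] [448.3 197.2]
B dir -14.55 [460.3 194.1] [448.4 197.3]
A rear edge [0.4275 0.2106 0.037 ] [0.4232 0.1946 0.037 ] mid [0.4254 0.2026 0.037 ] 0.0165 normal -15.3
B rear edge [0.4276 0.21   0.037 ] [0.4233 0.1942 0.037 ] mid [0.4255 0.2021 0.037 ] 0.0163 normal -15.3
-105.28822127117087
```

Request:
{"method": "step_arm", "body": {
  "xyz": [
    [20,9,-10],
    [37,17.7,-35],
    [37,17.7,-55],
    [37,17.7,-66],
    [37,17.7,-66],
    [37,17.7,-66]
  ],
  "roll": [0.3,0.3,0.3,0.3,0.3,0.3],
  "fingers": [0.5,0.5,0.45,0.45,0.45,0.45]
}}

```text
t: 42.92
ee_pos: [0.4443, 0.1976, 0.0082]
orientation: [0.428, -0.558, 0.563, -0.433]
force: [0.6, 0.1, 0.1]
grip_width: 0.452
```

```bash
python3 - <<'E'
from h import *
im,m=shot("wrist","w35");o=manip.get_obs();p=o["ee_pos"];print(o["t"],p,o["force"],o["grip_width"]);print(Ro.from_quat(o["orientation"]).as_matrix().round(4))
crop(im,220,130,420,300,3.5,"w35c")
E
```

```text
42.975 [0.44431376 0.19768962 0.00817599] [-1.35635037 -0.68742827  0.38773329] 0.45149327426774366
[[-0.2587  0.0105  0.9659]
 [-0.966  -0.001  -0.2587]
 [-0.0018 -0.9999  0.0104]]
```

View pics/w35c.png

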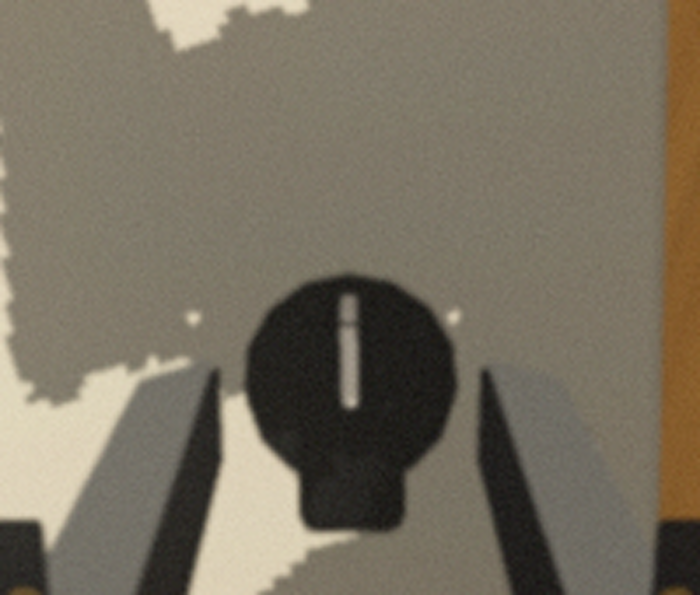

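Request:
{"method": "step_arm", "body": {
  "xyz": [
    [-0.3,-0.2,-6],
    [-0.3,-0.2,-10.2],
    [-0.3,-0.2,-10.2],
    [-0.3,-0.2,-10.2],
    [-0.3,-0.2,-10.2],
    [-0.3,-0.2,-10.2],
    [-0.3,-0.2,-10.2],
    [-0.3,-0.2,-10.2]
  ],
  "roll": [0,0,0,0,0,0,0,0],
  "fingers": [0.45,0.45,0.3,0.1,0.1,0.1,0.1,0.1],
  "newtons": 35
}}

```text
t: 43.98
ee_pos: [0.4441, 0.1974, -0.002]
orientation: [0.428, -0.558, 0.564, -0.433]
force: [-0.7, 0.5, 0.7]
grip_width: 0.19
```

Request:
{"method": "step_arm", "body": {
  "xyz": [
    [0,0,0]
  ],
  "roll": [0],
  "fingers": [0.1]
}}

```text
t: 44.1
ee_pos: [0.4441, 0.1975, -0.002]
orientation: [0.428, -0.558, 0.564, -0.433]
force: [0.7, -0.3, -0.3]
grip_width: 0.183
```

```bash
python3 - <<'E'
from h import *
im,m=shot("wrist","w36");o=manip.get_obs();p=o["ee_pos"];print(o["t"],p,o["force"],o["grip_width"]);print(Ro.from_quat(o["orientation"]).as_matrix().round(4))
crop(im,220,130,420,300,3.5,"w36c")
E
```

```text
44.15 [ 0.44407957  0.19747955 -0.00197764] [ 1.005664   -0.35743719  0.30045655] 0.19056489928331796
[[-0.2586  0.0106  0.9659]
 [-0.966  -0.001  -0.2587]
 [-0.0018 -0.9999  0.0105]]
```

View pics/w36c.png

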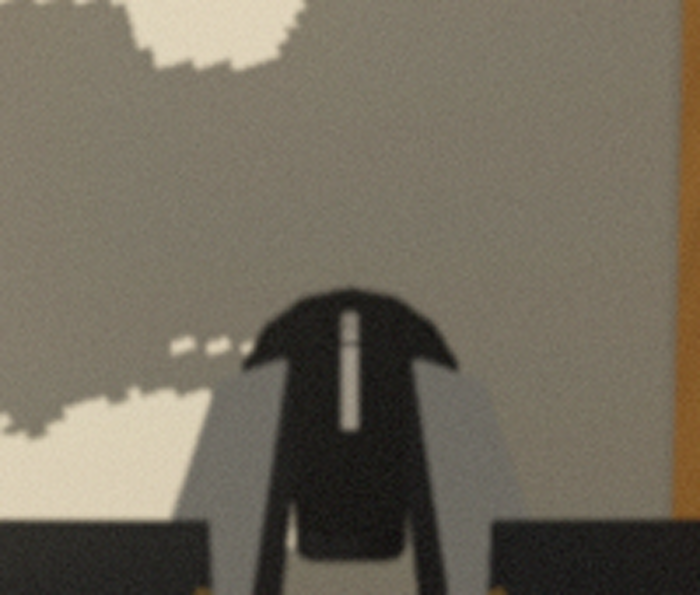

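The bar is gripped (0.19, 18 mm). Lift, turn the knob by about +20.4° and carry it above the spindle.

Request:
{"method": "step_arm", "body": {
  "xyz": [
    [0,0,5],
    [0,0,30],
    [0,0,80],
    [2,-100,122],
    [2,-397,122],
    [2,-397,122],
    [2,-397,122],
    [2,-397,122]
  ],
  "roll": [0,0,5,10,15,20.4,20.4,20.4],
  "fingers": [0.1,0.1,0.1,0.1,0.1,0.1,0.1,0.1],
  "newtons": 35
}}

```text
t: 45.15
ee_pos: [0.4457, -0.1116, 0.1159]
orientation: [-0.52, 0.474, -0.478, 0.526]
force: [0.8, 0.5, -0.5]
grip_width: 0.189
```

```bash
python3 - <<'E'
from h import *
o=manip.get_obs();p=o["ee_pos"];R=Ro.from_quat(o["orientation"]).as_matrix();print(o["t"],p,o["force"],o["grip_width"]);print(R.round(4),np.degrees(np.arctan2(R[1,0],R[0,0])))
E
```

```text
45.15 [ 0.44573196 -0.11163773  0.11585789] [ 0.75942298  0.45861604 -0.54727206] 0.18851730785594567
[[ 0.0944  0.011   0.9955]
 [-0.9955  0.003   0.0944]
 [-0.002  -0.9999  0.0113]] -84.583926543787
```

Request:
{"method": "step_arm", "body": {
  "xyz": [
    [0,-50,0],
    [0,-87.5,-16],
    [0,-87.5,-26],
    [0,-87.5,-26],
    [0,-87.5,-26]
  ],
  "roll": [0,0,0,0,0],
  "fingers": [0.1,0.1,0.1,0.1,0.1]
}}

```text
t: 45.78
ee_pos: [0.4459, -0.1976, 0.09]
orientation: [-0.52, 0.473, -0.477, 0.527]
force: [-0.3, -1.0, -1.1]
grip_width: 0.186
```

```bash
python3 - <<'E'
from h import *
im,m=shot("wrist","w37");o=manip.get_obs();p=o["ee_pos"];R=Ro.from_quat(o["orientation"]).as_matrix();print(o["t"],p,o["force"],o["grip_width"]);print(R.round(4),np.degrees(np.arctan2(R[1,0],R[0,0])))
crop(im,200,110,500,300,2.6,"w37c")
shot("scene","s4");i,_=load("s4");crop(i,290,70,420,200,5,"s4c")
E
```

```text
45.825 [ 0.44607337 -0.1977514   0.09011666] [-0.72956301 -0.58596038  0.19494397] 0.18736086815837705
[[ 0.0965  0.0112  0.9953]
 [-0.9953  0.0037  0.0965]
 [-0.0026 -0.9999  0.0115]] -84.46065870765557
```

View pics/w37c.png

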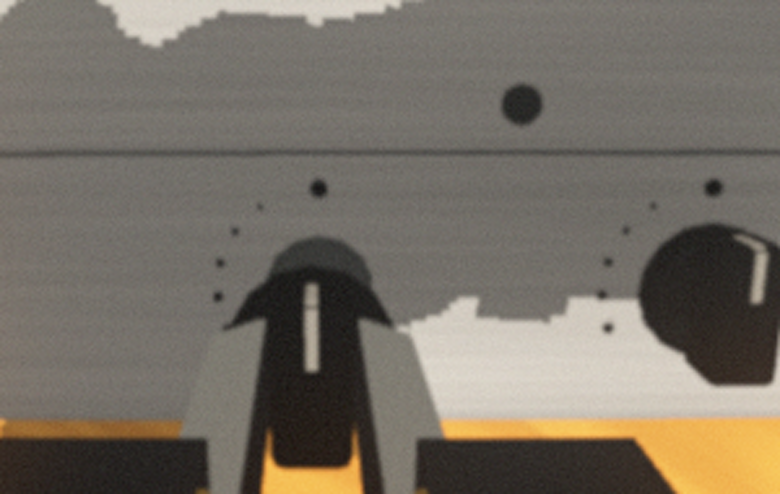

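View pics/s4c.png

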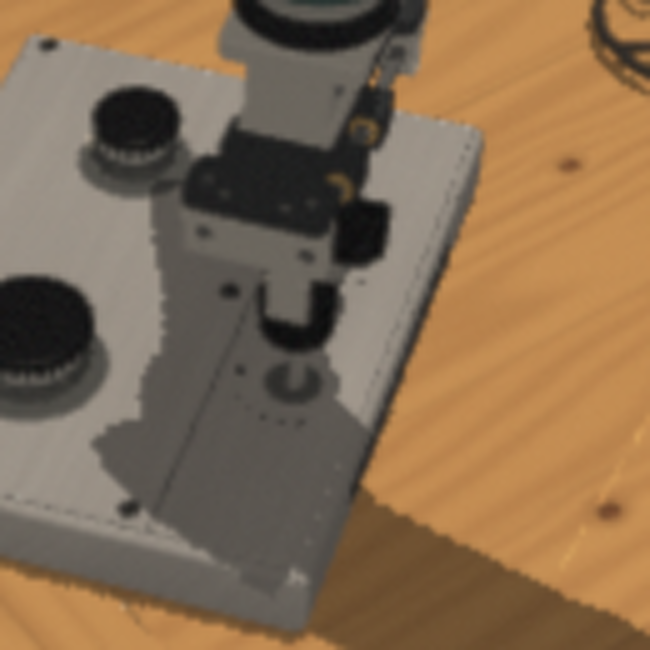

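```bash
python3 - <<'E'
from h import *
im,m=load("w37")
# bezel radius from w31/w32: 
_,ma=load("w31");_,mb=load("w32")
print("bezel diam", [np.linalg.norm(onz(ma,(301.4-17.4,154.4),.06)-onz(ma,(301.4+17.4,154.4),.06)), np.linalg.norm(onz(mb,(238.7-19,171.8),.06)-onz(mb,(238.7+19,171.8),.06))])
r=.0165
P=np.array([[.4457+r*np.cos(t),-.1992+r*np.sin(t),.06] for t in np.linspace(0,2*np.pi,72)])
u=proj(m,P);
A=cv2.resize(im[180:260,270:380],None,fx=7,fy=7,interpolation=cv2.INTER_CUBIC);A=np.clip(A*1.5,0,255).astype(np.uint8)
for q in u: cv2.circle(A,tuple(int(v) for v in ((q-[270,180]+.5)*7)),2,(0,0,255),-1)
cv2.imwrite("pics/w37d.png",A)
E
```

```text
bezel diam [np.float64(0.031833342675313625), np.float64(0.03071185107898295)]
```

View pics/w37d.png

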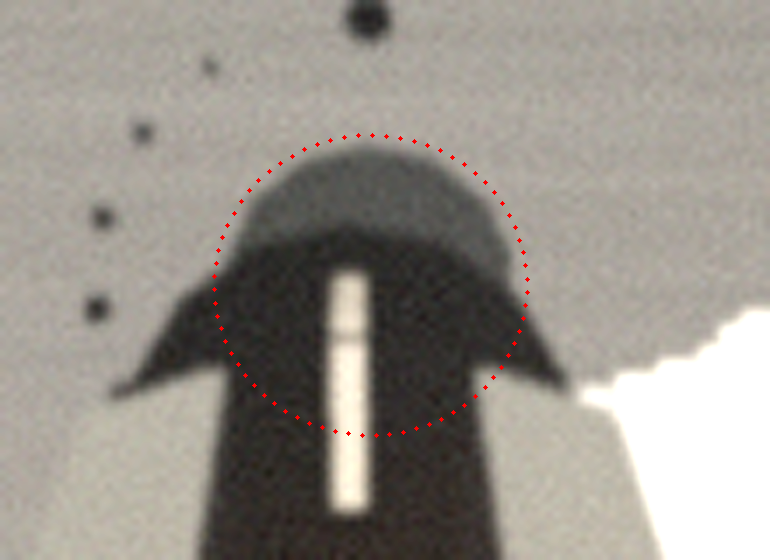

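Request:
{"method": "step_arm", "body": {
  "xyz": [
    [-0.2,-1.4,-10],
    [-0.2,-1.4,-18],
    [-0.2,-1.4,-22],
    [-0.2,-1.4,-22]
  ],
  "roll": [0,0,0,0],
  "fingers": [0.1,0.1,0.1,0.1],
  "newtons": 40
}}

```text
t: 46.38
ee_pos: [0.4456, -0.1993, 0.0677]
orientation: [-0.52, 0.473, -0.477, 0.527]
force: [-0.2, 0.9, -0.6]
grip_width: 0.185
```

```bash
python3 - <<'E'
from h import *
o=manip.get_obs();p=o["ee_pos"];R=Ro.from_quat(o["orientation"]).as_matrix();print(o["t"],p,o["force"],np.degrees(np.arctan2(R[1,0],R[0,0])))
print("target minus TCP mm",((np.array([.4459,-.1992])-p[:2])*1000).round(2))
E
```

```text
46.375 [ 0.44562817 -0.19926109  0.06772099] [-0.24319662  0.85850357 -0.58447642] -84.4784278259397
target minus TCP mm [0.27 0.06]
```

Descending slowly, watching the force.

Request:
{"method": "step_arm", "body": {
  "xyz": [
    [0.3,0,-2],
    [0.3,0,-3.5],
    [0.3,0,-5],
    [0.3,0,-5]
  ],
  "roll": [0,0,0,0],
  "fingers": [0.1,0.1,0.1,0.1]
}}

```text
t: 46.88
ee_pos: [0.4462, -0.1993, 0.0628]
orientation: [-0.52, 0.473, -0.477, 0.527]
force: [0.6, -1.0, 0.1]
grip_width: 0.187
```

Request:
{"method": "step_arm", "body": {
  "xyz": [
    [-0.2,0,-1.5],
    [-0.2,0,-3],
    [-0.2,0,-4],
    [-0.2,0,-4]
  ],
  "roll": [0,0,0,0],
  "fingers": [0.1,0.1,0.1,0.1]
}}

```text
t: 47.38
ee_pos: [0.4463, -0.1994, 0.0587]
orientation: [-0.52, 0.473, -0.477, 0.527]
force: [2.8, -1.2, -1.3]
grip_width: 0.183
```

Request:
{"method": "step_arm", "body": {
  "xyz": [
    [0.4,-0.1,-1],
    [0.4,-0.1,-2.5],
    [0.4,-0.1,-4],
    [0.4,-0.1,-4]
  ],
  "roll": [0,0,0,0],
  "fingers": [0.1,0.1,0.1,0.1]
}}

```text
t: 47.88
ee_pos: [0.4464, -0.1994, 0.0545]
orientation: [-0.52, 0.473, -0.477, 0.527]
force: [0.1, 0.7, -0.2]
grip_width: 0.184
```

Request:
{"method": "step_arm", "body": {
  "xyz": [
    [0,0,-1.5],
    [0,0,-3],
    [0,0,-4.5],
    [0,0,-4.5]
  ],
  "roll": [0,0,0,0],
  "fingers": [0.1,0.1,0.1,0.1]
}}

```text
t: 48.38
ee_pos: [0.4464, -0.1994, 0.0499]
orientation: [-0.52, 0.473, -0.477, 0.527]
force: [0.0, 0.6, -0.3]
grip_width: 0.189
```

Request:
{"method": "step_arm", "body": {
  "xyz": [
    [0,0,-1],
    [0,0,-2],
    [0,0,-2]
  ],
  "roll": [0,0,0],
  "fingers": [0.1,0.1,0.1]
}}

```text
t: 48.75
ee_pos: [0.4465, -0.1994, 0.049]
orientation: [-0.519, 0.473, -0.477, 0.527]
force: [-2.4, 1.9, 12.7]
grip_width: 0.189
```

It bottoms at TCP z 49.0 mm with 12.7 N, exactly the predicted seat on the bezel. Release and check.

Request:
{"method": "step_arm", "body": {
  "xyz": [
    [0,0,0],
    [0,0,0.5],
    [0,0,0.5],
    [0,0,0.5],
    [0,0,30],
    [-25,-20,80],
    [-45,-30,80],
    [-45,-30,80]
  ],
  "roll": [0,0,0,0,0,0,0,0],
  "fingers": [0.1,0.3,0.45,0.45,0.45,0.45,0.45,0.45]
}}

```text
t: 49.75
ee_pos: [0.4006, -0.2298, 0.1294]
orientation: [-0.519, 0.474, -0.478, 0.527]
force: [0.7, 0.3, 0.4]
grip_width: 0.452
```

Request:
{"method": "step_arm", "body": {
  "xyz": [
    [0,0,0],
    [0,0,0]
  ],
  "roll": [0,0],
  "fingers": [0.45,0.45]
}}

```text
t: 50.0
ee_pos: [0.4011, -0.2292, 0.1288]
orientation: [-0.519, 0.474, -0.478, 0.527]
force: [-0.0, -0.7, -1.0]
grip_width: 0.451
```

```bash
python3 - <<'E'
from h import *
im,m=shot("wrist","w38");o=manip.get_obs();p=o["ee_pos"];print(o["t"],p,o["force"])
shot("scene","s5")
E
```

```text
50.05 [ 0.4009798  -0.2292138   0.12885295] [0.15551758 0.20221943 0.72741563]
```

View pics/w38.png

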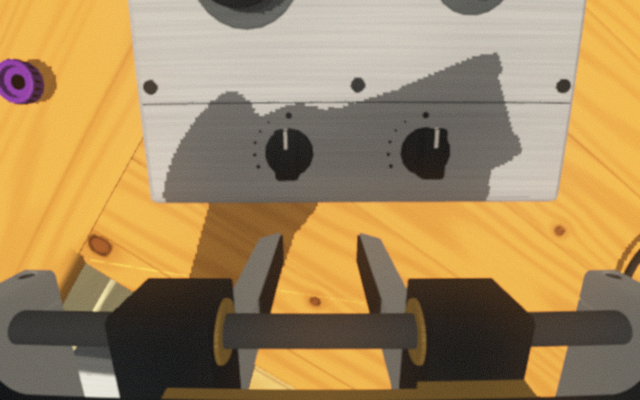

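Both knobs look the same size, with parallel lines, at (288,152) and (426,152). One last overall view from farther up for the heights.

Request:
{"method": "step_arm", "body": {
  "xyz": [
    [0,0,50],
    [30,0,110],
    [30,0,110],
    [30,0,110],
    [30,0,110]
  ],
  "roll": [0,0,0,0,0],
  "fingers": [0.45,0.45,0.45,0.45,0.45]
}}

```text
t: 50.72
ee_pos: [0.4295, -0.2286, 0.2375]
orientation: [-0.519, 0.475, -0.477, 0.527]
force: [-0.6, 0.0, 0.1]
grip_width: 0.453
```

```bash
python3 - <<'E'
from h import *
im,m=shot("wrist","w39");o=manip.get_obs();p=o["ee_pos"];print(o["t"],p,o["force"])
i,ms=shot("scene","s6");crop(i,240,60,400,200,5,"s6c")
print(proj(m,[[.5768,-.156,.092],[.5944,-.3253,.092],[.4457,-.1992,.088]]))
E
```

```text
50.775 [ 0.42954598 -0.22869519  0.23759548] [0.60468838 0.74966635 0.2914383 ]
[[261.04872075  34.91696094]
 [435.52641515  33.49789684]
 [295.01916691 171.17031261]]
```

View pics/w39.png

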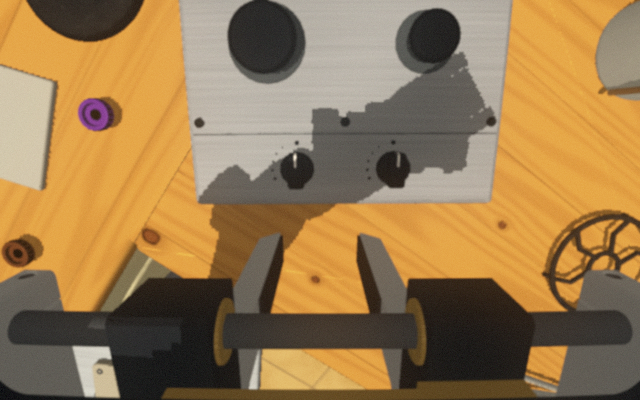

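View pics/s6c.png

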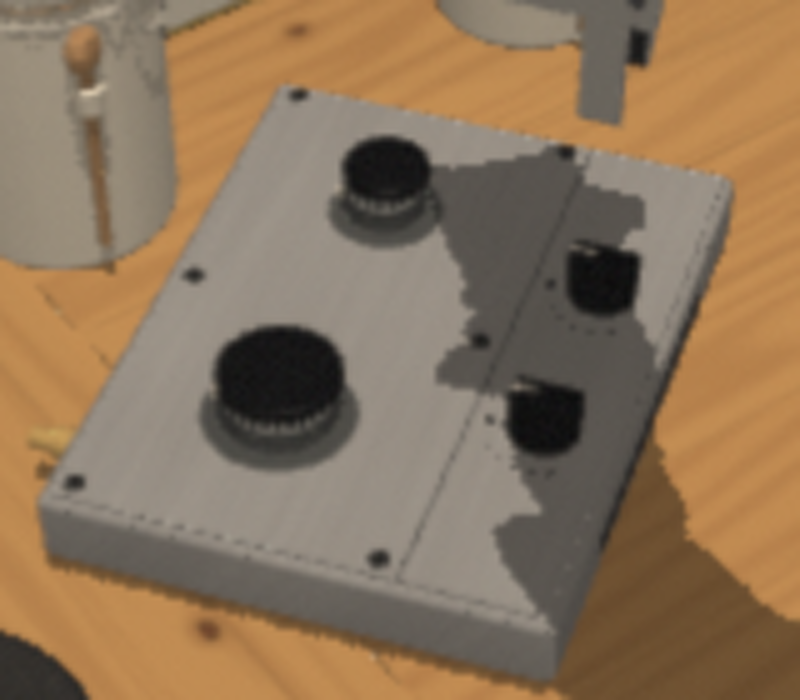

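```bash
python3 - <<'E'
from h import *
w,mw=load("w39");v,mv=load("w38");s,ms=load("s6")
def big(im,bx,t): return max(blobs(im,bx,t,100),key=lambda r:r[0])
for n,bw,z in (("large",(222,0,306,80),.092),("small",(398,2,468,70),.092)):
    r=big(w,bw,50);c=onz(mw,r[4],z);print(n,r,c.round(4))
    # project size: expected diameter
    print("  diam mm", (r[2]*np.linalg.norm(mw["R"]@c+mw["t"])/332.6*1000).round(1))
# cap top centres in scene (ellipse of dark top, crop/5): large (280,374), small (386,175)
print("tri large",tri([mw,ms],[big(w,(222,0,306,80),50)[4],(240+280/5,60+370/5)]))
print("tri small",tri([mw,ms],[big(w,(398,2,468,70),50)[4],(240+386/5,60+171/5)]))
for n,bx in (("loose",(281,126,291,150)),("fitted",(431,127,442,149))):
    x0,y0,x1,y1=bx;g=cv2.cvtColor(v[y0:y1,x0:x1],cv2.COLOR_BGR2GRAY).astype(float);ws=np.clip(g-75,0,None)
    ok=(ws.max(1)>20);pts=[(x0+(q*np.arange(len(q))).sum()/q.sum(),y0+i) for i,q in enumerate(ws) if ok[i]][3:-1]
    P=np.array([onz(mv,p,.088)[:2]*1000 for p in pts]);k=np.polyfit(P[:,0],P[:,1],1);print(n,"line dir",np.degrees(np.arctan(k[0])).round(1),P[-1].round(1),len(P))
E
```

```text
large (3873, array([262.5 ,  36.28]), array([67.5, 73.1]), np.float64(167.0), array([262.5 ,  36.29])) [ 0.5757 -0.1575  0.092 ]
  diam mm [74.1 80.2]
small (2130, array([433.73,  36.26]), array([49.1, 55.6]), np.float64(24.0), array([433.71,  36.12])) [ 0.5919 -0.3239  0.092 ]
  diam mm [55.6 63. ]
tri large (array([ 0.57479272, -0.15727504,  0.08820286]), [np.float64(1.714369015064603), np.float64(1.7143690150647233)])
tri small (array([ 0.59263518, -0.32661998,  0.08383064]), [np.float64(1.3775389048510969), np.float64(1.377538904851029)])
loose line dir 5.5 [ 450.4 -198.4] 20
fitted line dir 6.0 [ 462.5 -308.3] 17
```

```bash
python3 -c "
from rig import manip
o=manip.get_obs();print(o['t'],o['force'].round(1));print(manip.sign_off())"
```

```text
50.825 [ 0.2 -0.3 -0.5]
the job is handed in; nothing more can be done
None
```

I took the stack apart and rebuilt both burners in the order asked: small crown, small cap, large crown, large cap. Then I pushed the loose knob onto the bare spindle. I handed the job in at 50.8 s of the 141 s allowed.

**What the last checks showed**
- **Small burner:** the crown's recess floor measured 79.5 mm against 78 mm expected. My earlier stack reading was about 1 mm high as well. The cap lies level and within about 0.5 mm of centre.
- **Large burner:** the crown sat concentric and level in its cup, and the cap lies flat on it. I did not triangulate this crown's seat height after release.
- **Knob:** it met resistance (12.7 N) exactly at the height predicted for sitting on the bezel. Its white line reads 5.5° against 6.0° for the fitted knob.

**What disagreed or went wrong**
- **Fingertips:** the real tips sit about 24 mm behind the reported tool point, so the first two attempts on the small crown closed above it without moving anything. I corrected for this in every later grasp.
- **Final cap heights:** a last rough check across two cameras gave 84 mm (small) and 88 mm (large) against 92 mm expected. The outlines there took in the caps' side walls, so I trusted the closer views.

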